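Put the cap lamps back in their own charging docks

TASK

The red, yellow and blue cap lamps have been put back in each other's charging docks: swap them round so that each lamp stands upright, fully down in the recess of the dock of its own colour, parking one lamp in the empty white spare dock on the way. Set each lamp down before you let go (do not drop or tip one), and leave the tape, the jar and the gas detector where they are.

Things in the scene. Friction and masses are not known exactly. Their poses are not given: they have to be found in the camera images.
- lamp_red_mid (a point): Cap lamp with a red bezel: an upright cylinder 54 mm in diameter and 60 mm tall, about 0.17 kg, black body with a red band, red ribbed bezel around the silver lens on top. Round, so it may be gripped across any diameter. This point is on its axis half-way up, 30 mm above its underside; z points up along the axis. At the start it stands in the recess of a dock of another colour.
- lamp_yellow_mid (a point): Cap lamp with a yellow bezel: an upright cylinder 54 mm in diameter and 60 mm tall, about 0.17 kg, black body with a yellow band, yellow ribbed bezel around the silver lens on top. Round, so it may be gripped across any diameter. This point is on its axis half-way up, 30 mm above its underside; z points up along the axis. At the start it stands in the recess of a dock of another colour.
- lamp_blue_mid (a point): Cap lamp with a blue bezel: an upright cylinder 54 mm in diameter and 60 mm tall, about 0.17 kg, black body with a blue band, blue ribbed bezel around the silver lens on top. Round, so it may be gripped across any diameter. This point is on its axis half-way up, 30 mm above its underside; z points up along the axis. At the start it stands in the recess of a dock of another colour.
- dock_red_seat (a point): Charging dock of the red lamp: a fixed red block 100 x 96 x 22 mm with a round recess in its top, 73 mm in diameter and 10 mm deep (about 9 mm clear all round a lamp), and a black tongue 14 mm high with a red stripe reaching 78 mm from the recess axis along -x. This point is the centre of the recess floor, 12 mm above the bench; a seated lamp's underside is at this height. x points away from the tongue, z up.
- dock_yellow_seat (a point): Charging dock of the yellow lamp: a fixed yellow block 100 x 96 x 22 mm with a round recess in its top, 73 mm in diameter and 10 mm deep (about 9 mm clear all round a lamp), and a black tongue 14 mm high with a yellow stripe reaching 78 mm from the recess axis along -x. This point is the centre of the recess floor, 12 mm above the bench; a seated lamp's underside is at this height. x points away from the tongue, z up.
- dock_blue_seat (a point): Charging dock of the blue lamp: a fixed blue block 100 x 96 x 22 mm with a round recess in its top, 73 mm in diameter and 10 mm deep (about 9 mm clear all round a lamp), and a black tongue 14 mm high with a blue stripe reaching 78 mm from the recess axis along -x. This point is the centre of the recess floor, 12 mm above the bench; a seated lamp's underside is at this height. x points away from the tongue, z up.
- dock_spare_seat (a point): Spare charging dock, without a lamp at the start: a fixed white block 100 x 96 x 22 mm with a round recess in its top, 73 mm in diameter and 10 mm deep (about 9 mm clear all round a lamp), and a black tongue 14 mm high with a white stripe reaching 78 mm from the recess axis along -x. This point is the centre of the recess floor, 12 mm above the bench; a seated lamp's underside is at this height. x points away from the tongue, z up.
- tape_mid (a point): Roll of black tape lying flat, 50 mm in diameter, 20 mm high; the point is its centre. A loose bystander, to be left where it is.
- jar_mid (a point): Small amber jar with a white cap, 42 mm in diameter, 50 mm tall; the point is its centre. A loose bystander, to be left where it is.
- detector_mid (a point): Small orange gas detector lying flat, 36 x 50 x 26 mm; the point is its centre. A loose bystander, to be left where it is.

How it is judged:
By the outcome, as a careful person would: the job done as asked, in the order asked, and still so for the second after the job is handed in, with the robot touching nothing.
It also fails if it takes over 112 s, if anything falls off the work surface, if the arm or the gripper's body presses on something with over 40 N, if the wrist force passes 120 N, or if a joint passes its speed limit or range.

ROBOT

A 6-joint arm with a two-finger parallel gripper is mounted at the origin on the work surface. World frame = base frame: x ahead of the robot, y to its left, z up, the work surface at z = 0. Lengths are in m, angles in rad, forces in N, time in s.
With the tool pointing down it reaches from about 0.325 to 0.9 m from the base axis. Payload 6.1 kg.
Tool frame: the origin (TCP) lies between the finger pads; the fingertips stand 19 mm ahead of it and the grasp point (between the pads) is the TCP (arm.tip_reach is the distance from the TCP to the fingertips, in m); y points along the fingers, z is the direction in which the jaws open and shut, and the axes are right-handed (so a half turn about y gives the same grasp; the last joint's range is limited). The gripper opens to 85 mm and grips with 20 to 120 N. Pads are 22 mm wide; open, the fingers measure 114 mm over their backs; the gripper's body (76 mm by 85 mm) begins 54 mm behind the grasp point. The pads swing forward as they close: fully open they stand 13 mm farther back than shut.
Start: joints at [-1.258, 0.22, 1.526, -0, 1.395, -0.126], TCP at [0.266, -0.566, 0.212] pointing down, gripper open.
Joint ranges: [-2.98, 2.98], [-0.91, 2.08], [0.09, 2.57], [-1.24, 4.39], [0.2, 2.65], [-2.68, 2.68]. Speed limits (rad/s): [2.57, 2.57, 3.01, 3.14, 3.14, 3.14].

INTERFACE

Orientations are given as a unit quaternion [w, x, y, z].
In Python, from plant import arm, cams, hand_in gives the robot as it stands. The module is installed in compiled form; this text tells all that it offers.
- The arm moves only by the tool move_arm, never from a script. Its arguments are lists of equal length, an entry for each row: "offset": the shift along the tool's x, y, z in m, a list of three; "turn": the turn about the tool's y in rad. A call has 1 to 8 rows; each row shifts and turns the pose as measured when the row begins, along the tool's axes as they then stand; what a row does not reach is not made up. A row lasts 1/10 s, in which the tool goes at most 50 mm and 8.59 degrees, less where a joint would pass 70% of its speed; a pose out of reach is approached as far as the arm can. A call with a gripper value outside its range is refused whole. "claw" is the opening, from 0 (shut) to 1 (fully open), set as the call begins (left out, the last holds). The fingers move at their own pace and stop on an object; "grip_force" is the grip in N (left out, the last holds). Time passes only in rows, so rows that do not move let the fingers close. It gives the time, the measured TCP pose, the force and the opening at its end, in the units of the state.
- arm.sense(): the state, without advancing time (a new reading comes with each control period).
- cams.snapshot(name): name is "scene" or "top" or "wrist"; returns a dict with "frame" (480x640x3 uint8, red, green, blue), "mtx" (3x3 intrinsics, pixels), "dist_coeffs" ([k1, k2, p1, p2, k3] as OpenCV has them; the pictures are not rectified), "R" (3x3) and "t" (3): a world point X has camera coordinates R X + t. Camera axes: x right, y down, z forward; pixel columns grow to the right and rows downward; lengths in m; the calibration is good to about 2 mm. A picture is of the moment at which its call begins. There is no depth.
- hand_in(): hands the job in, once; it reports no verdict.
The state is a dict: "time_s": time; "joint_positions": joint angles; "qd": joint speeds; "tau": joint torques, N m; "tcp_pos": TCP position; "tool_rot": TCP orientation; "force": force on the tool from outside, world axes, zero at the start; "ft_torque": the same for the moment, N m; "grip_width": finger opening in m.
Only numpy, scipy, OpenCV 4.12 (cv2) and the standard library are available. Lean on these libraries where they do the work, as an engineer would, in place of code of your own. Each camera call takes 0.05 s, during which the arm holds its last target.

## Working session

There is one attempt and no reset: what is moved stays moved. The work goes in short steps, Python scripts to look and compute and a tool call to move; the robot and the scene stay as the last step left them, time stands still between calls to the robot, and variables do not carry over. Pictures are saved under pics/ and viewed, and the job is handed in when it is done.

Besides the shell and the picture viewer there is one more tool, called after "Call:" by a JSON object that holds its "fn" and its "kwargs". move_arm: Moves the arm, as the interface text tells. Its arguments: {"type":"object","properties":{"offset":{"type":"array","items":{"type":"array","items":{"type":"number"}}},"turn":{"type":"array","items":{"type":"number"}},"claw":{"type":"number"},"grip_force":{"type":"number"}},"required":["offset","turn"]}

```bash
mkdir -p pics
python3 - <<'E'
from plant import arm,cams
import cv2,numpy as np
s=arm.sense();print({k:np.round(v,4) for k,v in s.items()})
for n in("scene","top","wrist"):
    d=cams.snapshot(n);cv2.imwrite(f"pics/{n}0.png",d["frame"][:,:,::-1]);np.savez(f"pics/{n}0.npz",**d)
    print(n,d["mtx"].round(1).tolist(),np.round(d["dist_coeffs"],3),d["R"].round(3).tolist(),np.round(d["t"],3))
E
```

```text
{'time_s': np.float64(0.0), 'joint_positions': array([-1.2581,  0.2213,  1.5276, -0.    ,  1.3947, -0.1261]), 'qd': array([ 0.0022, -0.0005, -0.0001,  0.0001,  0.0014, -0.0002]), 'tau': array([ 6.00000e-04, -4.96896e+01, -3.89391e+01, -3.00000e-04,
        1.11000e-02,  0.00000e+00]), 'tcp_pos': array([ 0.2653, -0.5652,  0.2113]), 'tool_rot': array([ 0.1538, -0.154 ,  0.6909, -0.6894]), 'force': array([ 0.9279,  0.1819, -0.7688]), 'ft_torque': array([ 0.0231, -0.0429,  0.0112]), 'grip_width': np.float64(0.0857)}
scene [[484.3, 0.0, 315.8], [0.0, 484.3, 243.4], [0.0, 0.0, 1.0]] [-0.021  0.     0.     0.     0.   ] [[0.679, 0.734, 0.017], [0.514, -0.459, -0.724], [-0.524, 0.5, -0.689]] [-0.361 -0.261  1.384]
top [[458.9, 0.0, 327.1], [0.0, 458.9, 241.8], [0.0, 0.0, 1.0]] [-0.077  0.     0.     0.     0.   ] [[-0.022, -1.0, 0.008], [-0.989, 0.021, -0.143], [0.143, -0.011, -0.99]] [-0.035  0.554  0.915]
wrist [[384.0, 0.0, 313.8], [0.0, 384.0, 241.0], [0.0, 0.0, 1.0]] [-0.026  0.     0.     0.     0.   ] [[0.425, -0.905, -0.001], [-0.859, -0.404, 0.315], [-0.285, -0.133, -0.949]] [-0.624 -0.041  0.381]
```

View pics/top0.png

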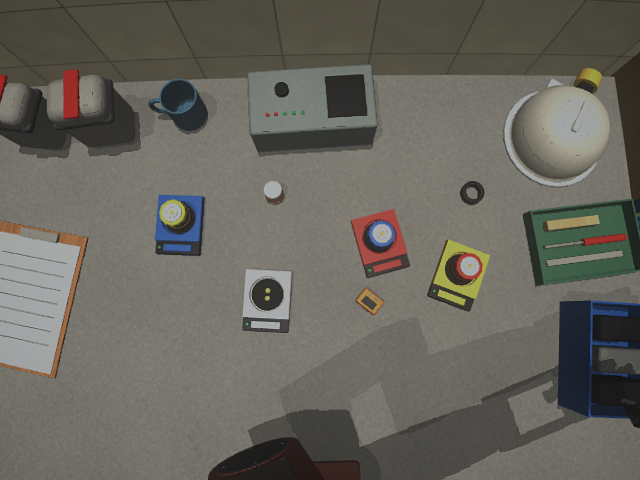

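View pics/scene0.png

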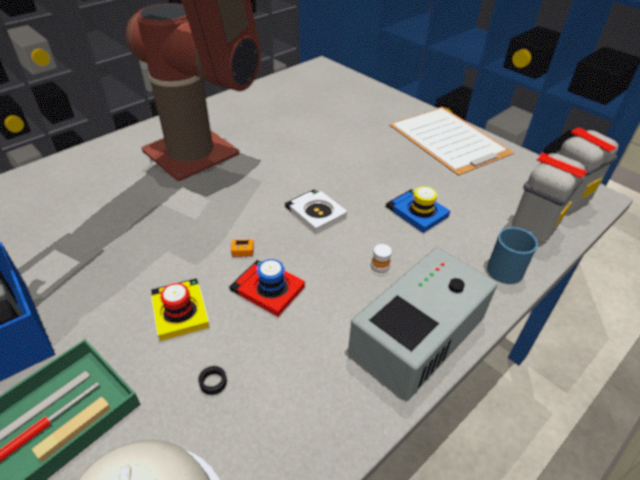

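View pics/wrist0.png

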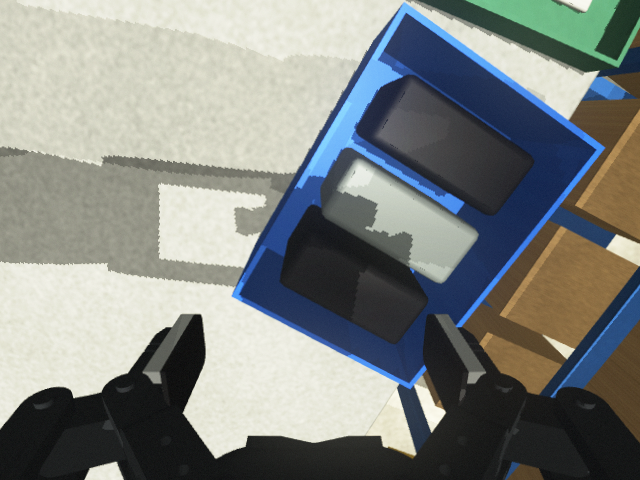

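The red lamp is in the yellow dock (467,266), the yellow lamp in the blue dock (174,213), the blue lamp in the red dock (380,236), and the spare dock is empty (267,293). The jar is at (273,190), the detector at (370,301) and the tape at (472,192). Next I rectify the top view to known heights.

```bash
cat > h.py <<'E'
import numpy as np,cv2
def ray(d,px):
    u=cv2.undistortPoints(np.array([[px]],float),d["mtx"],d["dist_coeffs"])[0,0]
    R,t=d["R"],d["t"];return -R.T@t, R.T@np.array([u[0],u[1],1.])
def p2w(d,px,z):
    c,v=ray(d,px);return (c+v*(z-c[2])/v[2])
def w2p(d,X):
    return cv2.projectPoints(np.atleast_2d(np.array(X,float)),cv2.Rodrigues(d["R"])[0],d["t"],d["mtx"],np.array(d["dist_coeffs"]))[0].reshape(-1,2)
def rect(d,cx,cy,z,half=.1,res=.0005):
    # image: right = -y, up = +x
    n=int(2*half/res);j,i=np.meshgrid(np.arange(n),np.arange(n))
    X=np.stack([cx+half-i*res,cy+half-j*res,np.full(i.shape,z)],-1).reshape(-1,3)
    m=w2p(d,X).reshape(n,n,2).astype(np.float32)
    return cv2.remap(d["frame"],m[...,0],m[...,1],cv2.INTER_CUBIC)
E
python3 - <<'E'
from h import *
d=dict(np.load("pics/top0.npz"))
L={'yel':(174,213),'blu':(380.5,235.5),'red':(468,265.5)}
for k,p in L.items(): print(k,p2w(d,p,.072).round(4))
D={'blue':(177,213),'red':(380,236),'yellow':(466,266),'spare':(267,293)}
for k,p in D.items():
    w=p2w(d,p,.022);print(k,w.round(4))
for k,p in {'tape':(472,192),'jar':(273,188),'det':(370,301)}.items(): print(k,p2w(d,p,{'tape':.02,'jar':.05,'det':.026}[k]).round(4))
rows=[]
for z in(.022,.072):
    r=[]
    for k,p in D.items():
        w=p2w(d,p,.022).round(2);print(k,z,w)
        im=rect(d,w[0],w[1],z);im=cv2.resize(im,(200,200),interpolation=cv2.INTER_AREA) ;r.append(im)
    rows.append(np.hstack(r))
cv2.imwrite("pics/r0.png",np.vstack(rows)[:,:,::-1])
for k,p in D.items():
    w=p2w(d,p,.022).round(2);im=rect(d,w[0],w[1],.022)
    hsv=cv2.cvtColor(im,cv2.COLOR_RGB2HSV)
    H,S,V=hsv[...,0].astype(int),hsv[...,1],hsv[...,2]
    if k=='blue': m=(abs(H-112)<10)&(S>140)
    elif k=='red': m=((H<7)|(H>173))&(S>140)
    elif k=='yellow': m=(abs(H-29)<6)&(S>140)
    else: m=(S<35)&(V>150)
    m=cv2.morphologyEx(m.astype(np.uint8),cv2.MORPH_OPEN,np.ones((5,5)))
    n,l,st,_=cv2.connectedComponentsWithStats(m);i=1+np.argmax(st[1:,4])
    c=np.argwhere(l==i)[:,::-1].astype(np.float32)
    r=cv2.minAreaRect(c);print(k,st[i],r)
    (x,y),sz,a=r;print(' centre',w[0]+.1-y*.0005,w[1]+.1-x*.0005,'size',np.array(sz)*.5,'ang',a)
E
```

```text
yel [0.6147 0.2646 0.072 ]
blu [ 0.5592 -0.1548  0.072 ]
red [ 0.4944 -0.3297  0.072 ]
blue [0.6254 0.2746 0.022 ]
red [ 0.566  -0.1602  0.022 ]
yellow [ 0.4977 -0.3413  0.022 ]
spare [0.4504 0.0807 0.022 ]
tape [ 0.6594 -0.3662  0.02  ]
jar [0.6682 0.064  0.05  ]
det [ 0.4291 -0.1336  0.026 ]
blue 0.022 [0.63 0.27 0.02]
red 0.022 [ 0.57 -0.16  0.02]
yellow 0.022 [ 0.5  -0.34  0.02]
spare 0.022 [0.45 0.08 0.02]
blue 0.072 [0.63 0.27 0.02]
red 0.072 [ 0.57 -0.16  0.02]
yellow 0.072 [ 0.5  -0.34  0.02]
spare 0.072 [0.45 0.08 0.02]
blue [   98   127   201   207 18089] ((197.85049438476562, 230.24697875976562), (190.84686279296875, 199.09996032714844), 3.1150646209716797)
 centre 0.6148765106201172 0.27107475280761717 size [95.4234314  99.54998016] ang 3.1150646209716797
red [   79    93   230   234 21885] ((193.7768096923828, 210.49014282226562), (198.50076293945312, 191.76763916015625), 76.13897705078125)
 centre 0.5647549285888671 -0.1568884048461914 size [99.25038147 95.88381958] ang 76.13897705078125
yellow [ 244  139   62  137 2058] ((276.53106689453125, 205.86972045898438), (136.25216674804688, 60.58785629272461), 87.69093322753906)
 centre 0.4970651397705078 -0.37826553344726566 size [68.12608337 30.29392815] ang 87.69093322753906
spare [   95    96   204   211 20702] ((196.50509643554688, 201.73171997070312), (191.57176208496094, 199.4304962158203), 4.267893314361572)
 centre 0.44913414001464846 0.08174745178222656 size [95.78588104 99.71524811] ang 4.267893314361572
```

View pics/r0.png

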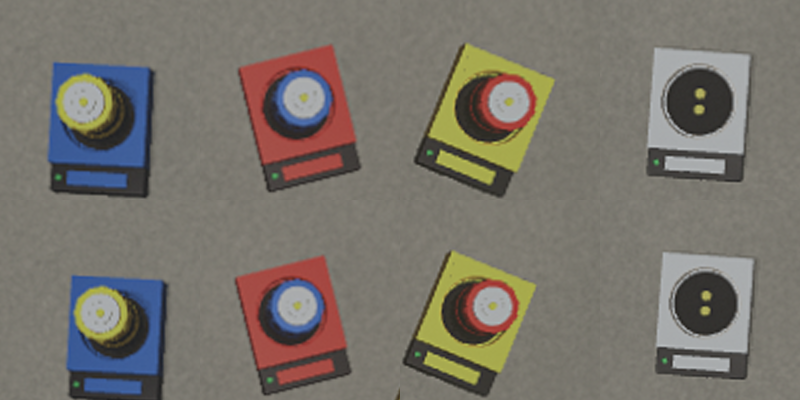

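Run:
```python
from h import *
d=dict(np.load("pics/top0.npz"))
def bl(w,z,f,half=.1,hull=False):
    im=rect(d,w[0],w[1],z,half);hsv=cv2.cvtColor(im,cv2.COLOR_RGB2HSV).astype(int)
    m=f(*[hsv[...,i] for i in range(3)]).astype(np.uint8)
    m=cv2.morphologyEx(m,cv2.MORPH_OPEN,np.ones((5,5)))
    n,l,st,_=cv2.connectedComponentsWithStats(m);i=1+np.argmax(st[1:,4])
    c=np.argwhere(l==i)[:,::-1].astype(np.float32)
    W=lambda x,y:(round(w[0]+half-y*.0005,4),round(w[1]+half-x*.0005,4))
    r=cv2.minAreaRect(c);e=cv2.minEnclosingCircle(c)
    return dict(rect=W(*r[0]),sz=np.array(r[1])*.5,ang=r[2],circ=W(*e[0]),dia=e[1])
print('yellow dock',bl((.5,-.34),.022,lambda H,S,V:(abs(H-29)<8)&(S>100)))
print('spare hole',bl((.45,.08),.022,lambda H,S,V:(V<70),.045))
for k,w in {'yel':(.6147,.2646),'blu':(.5592,-.1548),'red':(.4944,-.3297)}.items():
    print(k,bl(w,.072,lambda H,S,V:(S<60)&(V>130),.035))
```

```text
yellow dock {'rect': (0.4921, -0.3304), 'sz': array([ 98.44321442, 101.81732178]), 'ang': 22.319438934326172, 'circ': (0.4922, -0.3303), 'dia': 138.54432678222656}
spare hole {'rect': (0.4482, 0.0805), 'sz': array([64.5, 64. ]), 'ang': 90.0, 'circ': (0.4482, 0.0806), 'dia': 65.89092254638672}
yel {'rect': (0.617, 0.2698), 'sz': array([38.5, 38.5]), 'ang': 90.0, 'circ': (0.6171, 0.2699), 'dia': 39.43476486206055}
blu {'rect': (0.5642, -0.157), 'sz': array([38. , 38.5]), 'ang': 90.0, 'circ': (0.5642, -0.1571), 'dia': 39.543155670166016}
red {'rect': (0.4939, -0.3324), 'sz': array([38. , 38.5]), 'ang': 90.0, 'circ': (0.4939, -0.3323), 'dia': 39.305442810058594}
```

```bash
cat > go.py <<'E'
import sys,numpy as np
from scipy.spatial.transform import Rotation as Ro
from plant import arm
def off(*tg):
    s=arm.sense();q=np.array(s["tool_rot"]);R=Ro.from_quat(q[[1,2,3,0]]).as_matrix();p=np.array(s["tcp_pos"])
    print('t',round(float(s["time_s"]),2),'tcp',p.round(4),'w',round(float(s["grip_width"]),4),'F',np.round(s["force"],1),'j',np.round(s["joint_positions"],2));print(R.round(3).tolist())
    for t in tg:
        t=np.array(t,float);o=R.T@(t-p);print('to',t,'off',o.round(4),'norm',np.linalg.norm(o).round(4));p=t
if __name__=="__main__":
    a=[float(x) for x in sys.argv[1:]];off(*np.array(a).reshape(-1,3))
E
python3 go.py .494 -.332 .17 .494 -.332 .05
```

```text
t 0.15 tcp [ 0.2654 -0.5653  0.2115] w 0.0855 F [-0.8  0.  -0.5] j [-1.26  0.22  1.53 -0.    1.39 -0.13]
[[-0.905, -0.0, 0.425], [-0.425, 0.001, -0.905], [-0.0, -1.0, -0.002]]
to [ 0.494 -0.332  0.17 ] off [-0.3061  0.0418 -0.114 ] norm 0.3293
to [ 0.494 -0.332  0.05 ] off [0.     0.12   0.0002] norm 0.12
```

Call:
{"fn": "move_arm", "kwargs": {"offset": [[-0.039,0.005,-0.0145],[-0.039,0.005,-0.0145],[-0.039,0.005,-0.0145],[-0.039,0.005,-0.0145],[-0.039,0.005,-0.0145],[-0.039,0.005,-0.0145],[-0.039,0.005,-0.0145],[-0.033,0.005,-0.0125]], "turn": [0,0,0,0,0,0,0,0], "claw": 1}}

```text
time_s: 0.95
tcp_pos: [0.4976, -0.3277, 0.1678]
tool_rot: [0.15, -0.151, 0.692, -0.69]
force: [0.8, -0.2, -0.4]
grip_width: 0.0854
```

```bash
python3 go.py .494 -.332 .17 .494 -.332 .05
python3 - <<'E'
from plant import cams
from h import *
d=cams.snapshot("wrist");np.savez("pics/w1.npz",**d);im=d["frame"].copy()
for p in w2p(d,[[.494,-.332,.072],[.4921,-.3304,.022]]): cv2.drawMarker(im,tuple(int(v) for v in p),(0,255,0),0,15,2);print(p)
cv2.imwrite("pics/w1.png",im[:,:,::-1])
E
```

```text
t 0.95 tcp [ 0.4976 -0.3277  0.1678] w 0.0854 F [ 0.8 -0.2 -0.4] j [-0.71  0.19  1.65 -0.    1.31  0.43]
[[-0.91, -0.003, 0.416], [-0.416, 0.002, -0.91], [0.002, -1.0, -0.003]]
to [ 0.494 -0.332  0.17 ] off [ 0.0051 -0.0022  0.0024] norm 0.006
to [ 0.494 -0.332  0.05 ] off [-0.0002  0.12    0.0003] norm 0.12
[317.30488026 241.01158482]
[314.1822579  223.20218386]
```

View pics/w1.png

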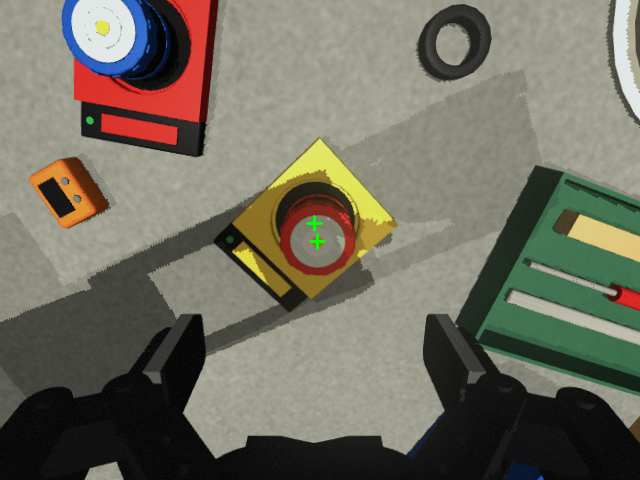

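The wrist view agrees: the projected lens centre (317,241) falls on the red lamp's lens. I descend.

Call:
{"fn": "move_arm", "kwargs": {"offset": [[0.005,0,0.0025],[0,0.028,0],[0,0.03,0],[0,0.03,0],[0,0.02,0],[0,0.01,0]], "turn": [0,0,0,0,0,0]}}

```text
time_s: 1.6
tcp_pos: [0.4964, -0.3306, 0.0472]
tool_rot: [0.152, -0.152, 0.691, -0.69]
force: [0.0, -0.2, 0.1]
grip_width: 0.0857
```

```bash
python3 go.py .494 -.332 .05
```

```text
t 1.6 tcp [ 0.4964 -0.3306  0.0472] w 0.0857 F [ 0.  -0.2  0.1] j [-0.72  0.32  1.73  0.    1.09  0.42]
[[-0.908, 0.001, 0.42], [-0.42, 0.001, -0.908], [-0.001, -1.0, -0.0]]
to [ 0.494 -0.332  0.05 ] off [ 0.0028 -0.0028  0.0003] norm 0.004
```

Call:
{"fn": "move_arm", "kwargs": {"offset": [[0.0025,-0.003,0],[0,0,0],[0,0,0],[0,0,0],[0,0,0],[0,0,0]], "turn": [0,0,0,0,0,0], "claw": 0, "grip_force": 40}}

```text
time_s: 2.2
tcp_pos: [0.4947, -0.336, 0.0553]
tool_rot: [-0.153, 0.15, -0.689, 0.692]
force: [0.3, -0.4, -0.1]
grip_width: 0.0
```

Call:
{"fn": "move_arm", "kwargs": {"offset": [[0,0,0],[0,0,0]], "turn": [0,0]}}

```text
time_s: 2.4
tcp_pos: [0.495, -0.3361, 0.0558]
tool_rot: [-0.153, 0.149, -0.689, 0.693]
force: [-0.4, -0.2, -0.7]
grip_width: -0.0
```

```bash
python3 go.py .494 -.332 .15 .449 .0815 .15
```

```text
t 2.4 tcp [ 0.495  -0.3361  0.0558] w -0.0 F [-0.4 -0.2 -0.7] j [-0.73  0.31  1.73  0.    1.09  0.41]
[[-0.908, 0.006, 0.418], [-0.418, -0.004, -0.908], [-0.004, -1.0, 0.006]]
to [ 0.494 -0.332  0.15 ] off [-0.0012 -0.0942 -0.0035] norm 0.0943
to [0.449  0.0815 0.15  ] off [-0.1319 -0.002  -0.3945] norm 0.4159
```

The jaws closed to zero, so there is no grasp. I look before moving.

Run:
```python
from plant import cams
from h import *
for n in("wrist","scene","top"):
    d=cams.snapshot(n);np.savez(f"pics/{n}2.npz",**d);im=d["frame"].copy()
    if n!="wrist":
        p=w2p(d,[[.495,-.335,.05]])[0];c=cv2.getRectSubPix(im,(200,150),(float(p[0]),float(p[1])));im=cv2.resize(c,(640,480),interpolation=cv2.INTER_CUBIC)
    cv2.imwrite(f"pics/{n}2.png",im[:,:,::-1])
```

```text
(no output)
```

View pics/wrist2.png

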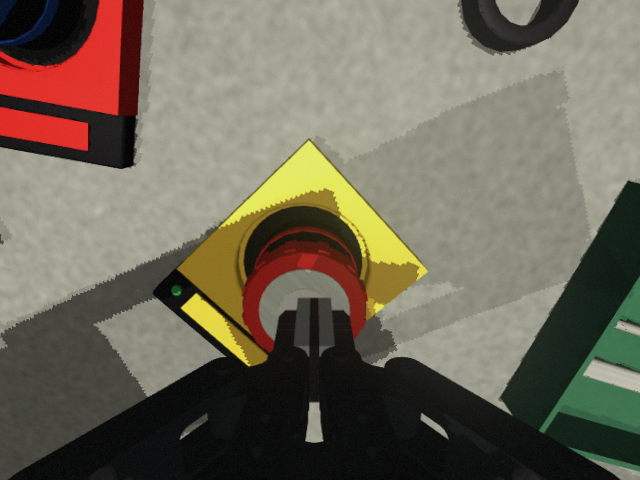

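View pics/scene2.png

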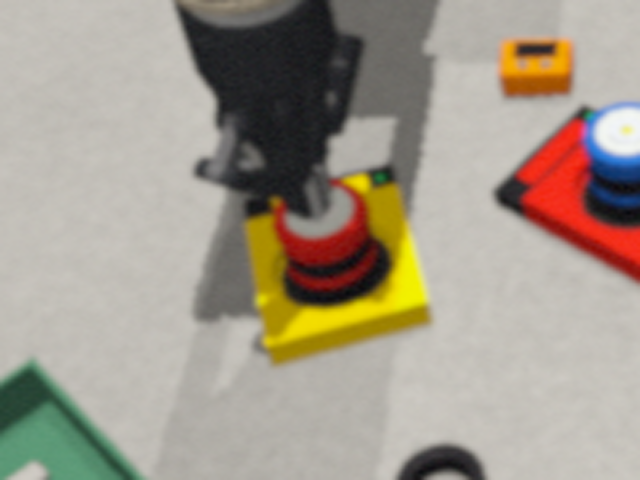

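View pics/top2.png

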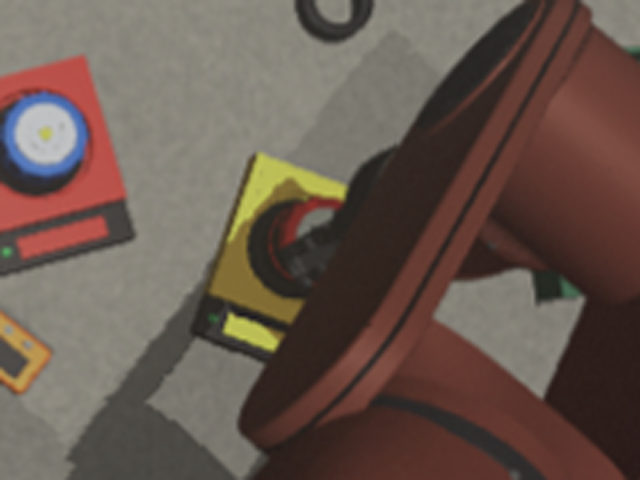

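Run:
```python
from plant import arm
from h import *
print(arm.tip_reach,[a for a in dir(arm) if a[0]!='_'])
s=arm.sense();p=s["tcp_pos"];print(p)
for n in("wrist2","scene2","top2"):
    d=dict(np.load(f"pics/{n}.npz"));print(n,(-d["R"].T@d["t"]).round(3),w2p(d,[p,p-[0,0,.019],p+[0,0,.02],[.494,-.332,.072]]).round(0).tolist())
a,b=dict(np.load("pics/wrist0.npz")),dict(np.load("pics/w1.npz"))
for d,p in((a,[.2654,-.5653,.2115]),(b,[.4976,-.3277,.1678])): print((-d["R"].T@d["t"]-p).round(4),(d["R"]@p+d["t"]).round(4))
d=dict(np.load("pics/wrist2.npz"));print((d["R"]@s["tcp_pos"]+d["t"]).round(4))
```

```text
0.019 ['PlanningError', 'sense', 'tip_reach']
[ 0.49483757 -0.33594609  0.05558343]
wrist2 [ 0.567 -0.301  0.218] [[313.0, 296.0], [313.0, 279.0], [314.0, 317.0], [304.0, 311.0]]
scene2 [ 1.105 -0.547  0.771] [[173.0, 300.0], [175.0, 306.0], [171.0, 293.0], [173.0, 293.0]]
top2 [ 0.417 -0.037  0.985] [[468.0, 266.0], [466.0, 267.0], [472.0, 265.0], [469.0, 266.0]]
[0.0731 0.0343 0.1622] [0.     0.0256 0.1794]
[0.0739 0.0334 0.1622] [-1.000e-04  2.560e-02  1.796e-01]
[-0.0002  0.0256  0.1798]
```

Run:
```python
from h import *
for n,c in(("scene0",None),("scene2",None)):
    d=dict(np.load(f"pics/{n}.npz"))
    p=w2p(d,[[.495,-.335,.05]])[0];im=d["frame"].copy()
    S=4;M=np.float32([[S,0,-S*(p[0]-80)],[0,S,-S*(p[1]-60)]]);im=cv2.warpAffine(im,M,(640,480),flags=cv2.INTER_CUBIC)
    for z,col in((.072,(0,255,0)),(.022,(255,0,255))):
        th=np.linspace(0,6.28,40);r=.027 if z>.05 else .0365;c=(.494,-.332) if z>.05 else (.4921,-.3304)
        q=w2p(d,np.c_[c[0]+r*np.cos(th),c[1]+r*np.sin(th),0*th+z]);q=(q@M[:,:2].T+M[:,2]).astype(int)
        cv2.polylines(im,[q],True,col,1)
    cv2.imwrite(f"pics/{n}_o.png",im[:,:,::-1])
```

```text
(no output)
```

View pics/scene0_o.png

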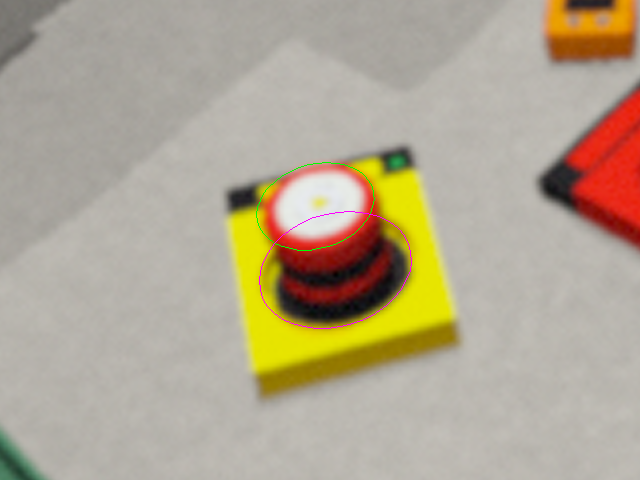

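View pics/scene2_o.png

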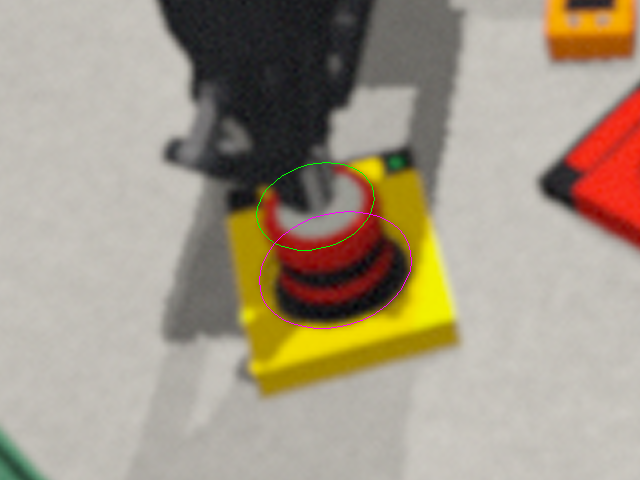

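The lamp hasn't moved, since the outlines still match. The closed fingertips are resting on the lens at about z 0.072, though the reported TCP implies 0.037. I triangulate the tip to measure this discrepancy.

Run:
```python
from h import *
d=dict(np.load("pics/scene2.npz"));w=dict(np.load("pics/wrist2.npz"))
im=cv2.resize(w["frame"][260:380,240:400],(640,480),interpolation=cv2.INTER_CUBIC);
p=w2p(d,[[.495,-.335,.05]])[0];M=(p[0]-80,p[1]-60)
c=cv2.warpAffine(d["frame"],np.float32([[8,0,-8*(p[0]-40)],[0,8,-8*(p[1]-50)]]),(640,480),flags=cv2.INTER_CUBIC)
cv2.imwrite("pics/tipz.png",cv2.resize(np.hstack([im,c]),(800,300))[:,:,::-1])
a=(310/4+M[0],208/4+M[1]);print(a)
c1,v1=ray(d,a);c2,v2=ray(w,(315,298))
A=np.c_[v1,-v2];x=np.linalg.lstsq(A,c2-c1,rcond=None)[0];print(c1+v1*x[0],c2+v2*x[1])
```

```text
(np.float64(171.6944795104926), np.float64(293.4548488423544))
[ 0.49830878 -0.33649002  0.07743242] [ 0.50263743 -0.33297389  0.07471242]
```

View pics/tipz.png

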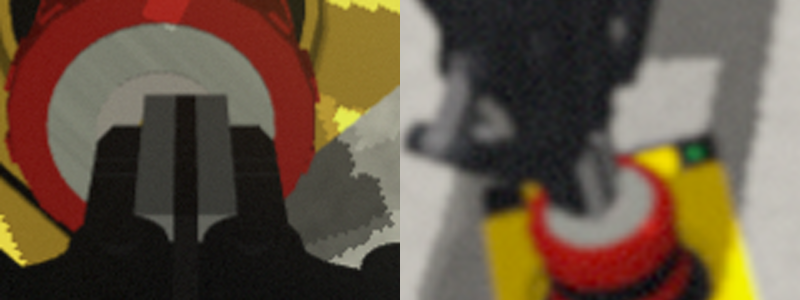

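Confirmed: the shut tips are about 36 mm higher than the stated tool geometry gives, with the lateral position fine. I lift, reopen, re-measure the lamp, then go lower in careful steps.

Call:
{"fn": "move_arm", "kwargs": {"offset": [[0,-0.03,0],[0,-0.03,0],[0,-0.03,0],[0,0,0],[0,0,0],[0,0,0],[0,0,0]], "turn": [0,0,0,0,0,0,0], "claw": 1}}

```text
time_s: 3.25
tcp_pos: [0.4922, -0.3335, 0.1442]
tool_rot: [0.151, -0.151, 0.691, -0.69]
force: [-0.3, 0.4, 0.1]
grip_width: 0.0856
```

```bash
cat > look.py <<'E'
import sys
from plant import cams
from h import *
# look.py name lampx lampy dockx docky : wrist overlay
n=sys.argv[1];a=[float(x) for x in sys.argv[2:]]
d=cams.snapshot("wrist");np.savez(f"pics/{n}.npz",**d);im=d["frame"].copy()
th=np.linspace(0,6.28,60)
for c,z,r,col in((a[0:2],.072,.027,(0,255,0)),(a[2:4],.022,.0365,(255,0,255))):
    q=w2p(d,np.c_[c[0]+r*np.cos(th),c[1]+r*np.sin(th),0*th+z]).astype(int);cv2.polylines(im,[q],True,col,1)
cv2.imwrite(f"pics/{n}.png",im[:,:,::-1])
E
python3 look.py w3 .494 -.332 .4921 -.3304; python3 go.py .494 -.332 .10 .494 -.332 .02
```

```text
t 3.3 tcp [ 0.4921 -0.3334  0.144 ] w 0.0849 F [-0.5  0.2  0.7] j [-0.73  0.21  1.68  0.    1.26  0.41]
[[-0.908, -0.0, 0.418], [-0.418, 0.002, -0.908], [-0.0, -1.0, -0.002]]
to [ 0.494 -0.332  0.1  ] off [-0.0023  0.044  -0.0004] norm 0.0441
to [ 0.494 -0.332  0.02 ] off [0.     0.08   0.0001] norm 0.08
```

View pics/w3.png

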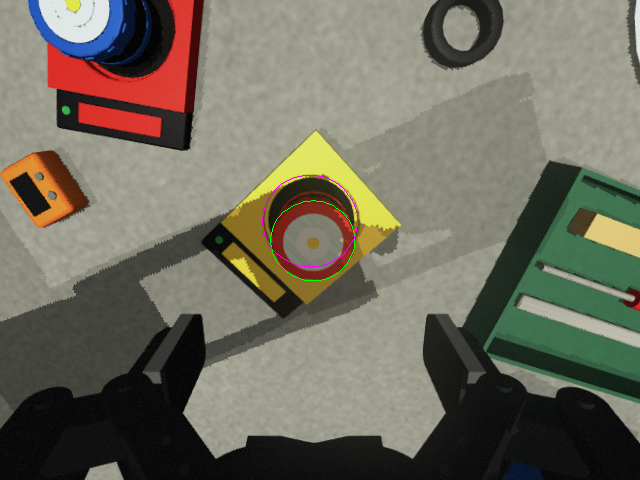

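Lamp undisturbed (overlay fits, lens centre at (313,241)). I descend in two stages.

Call:
{"fn": "move_arm", "kwargs": {"offset": [[-0.002,0.03,0],[0,0.03,0],[0,0.03,0],[0,0.02,0],[0,0,0]], "turn": [0,0,0,0,0]}}

```text
time_s: 3.8
tcp_pos: [0.4924, -0.331, 0.0271]
tool_rot: [0.15, -0.152, 0.693, -0.689]
force: [-0.9, 0.1, 0.5]
grip_width: 0.0854
```

Call:
{"fn": "move_arm", "kwargs": {"offset": [[0,0.008,0],[0,0,0]], "turn": [0,0]}}

```text
time_s: 4.0
tcp_pos: [0.4919, -0.3306, 0.0182]
tool_rot: [0.15, -0.153, 0.693, -0.688]
force: [0.3, 0.1, 0.5]
grip_width: 0.0853
```

```bash
python3 look.py w4 .494 -.332 .4921 -.3304; python3 go.py .494 -.332 .02
python3 - <<'E'
from plant import cams
from h import *
d=cams.snapshot("scene");p=w2p(d,[[.495,-.335,.05]])[0]
c=cv2.warpAffine(d["frame"],np.float32([[5,0,-5*(p[0]-64)],[0,5,-5*(p[1]-60)]]),(640,480),flags=cv2.INTER_CUBIC)
cv2.imwrite("pics/s4.png",c[:,:,::-1])
E
```

```text
t 4.05 tcp [ 0.4927 -0.3313  0.0193] w 0.0854 F [ 0.1  0.1 -0.1] j [-0.73  0.36  1.74  0.    1.04  0.41]
[[-0.908, -0.003, 0.418], [-0.418, 0.004, -0.908], [0.001, -1.0, -0.005]]
to [ 0.494 -0.332  0.02 ] off [-0.0009 -0.0007  0.0012] norm 0.0016
```

View pics/w4.png

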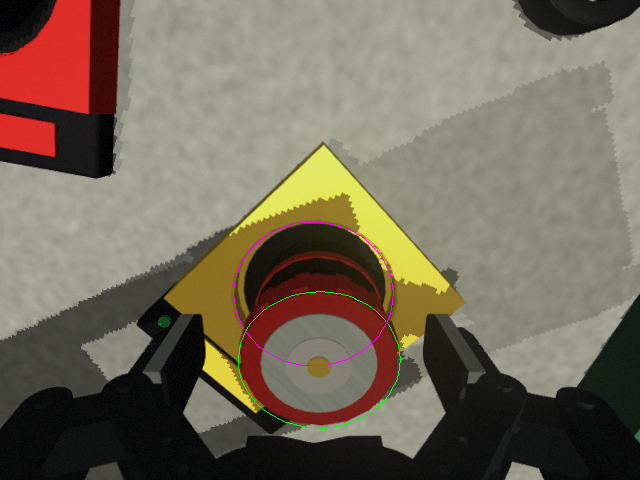

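View pics/s4.png

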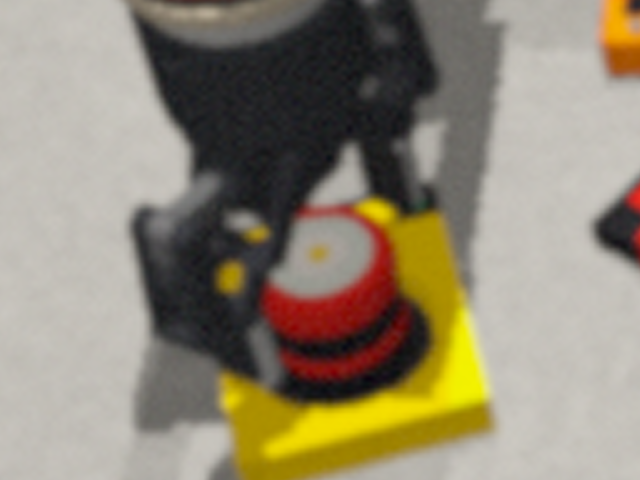

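The fingers now straddle the lamp with no contact force. I close here.

Call:
{"fn": "move_arm", "kwargs": {"offset": [[0,0,0],[0,0,0],[0,0,0],[0,0,0],[0,0,0]], "turn": [0,0,0,0,0], "claw": 0, "grip_force": 40}}

```text
time_s: 4.6
tcp_pos: [0.4956, -0.3338, 0.0243]
tool_rot: [-0.152, 0.15, -0.69, 0.691]
force: [-0.9, -0.1, -2.6]
grip_width: 0.053
```

```bash
python3 look.py w5 .494 -.332 .4921 -.3304; python3 go.py
```

```text
t 4.65 tcp [ 0.4956 -0.3337  0.0242] w 0.0531 F [-0.1 -0.7 -1. ] j [-0.73  0.36  1.74  0.    1.04  0.41]
[[-0.908, 0.003, 0.418], [-0.418, -0.001, -0.908], [-0.002, -1.0, 0.002]]
```

View pics/w5.png

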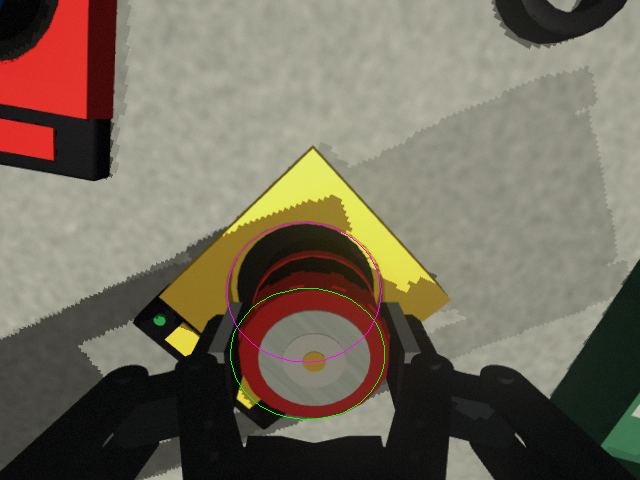

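Gripped at 53 mm (lamp is 54 mm). Seated reference for this grasp is reported z = 0.0242. I lift.

Call:
{"fn": "move_arm", "kwargs": {"offset": [[0,-0.01,0],[0,-0.03,0],[0,-0.04,0],[0,-0.02,0]], "turn": [0,0,0,0], "grip_force": 50}}

```text
time_s: 5.05
tcp_pos: [0.492, -0.3308, 0.1234]
tool_rot: [0.15, -0.153, 0.693, -0.688]
force: [0.3, -0.1, -0.3]
grip_width: 0.0525
```

```bash
python3 go.py .449 .0815 .13 .449 .0815 .0242; python3 look.py w6 .494 -.332 .4921 -.3304
```

```text
t 5.05 tcp [ 0.492  -0.3308  0.1234] w 0.0525 F [ 0.3 -0.1 -0.3] j [-0.73  0.23  1.69  0.    1.23  0.41]
[[-0.908, -0.006, 0.418], [-0.418, 0.006, -0.908], [0.002, -1.0, -0.008]]
to [0.449  0.0815 0.13  ] off [-0.1333 -0.0039 -0.3926] norm 0.4146
to [0.449  0.0815 0.0242] off [-0.0003  0.1058  0.0008] norm 0.1058
```

View pics/w6.png

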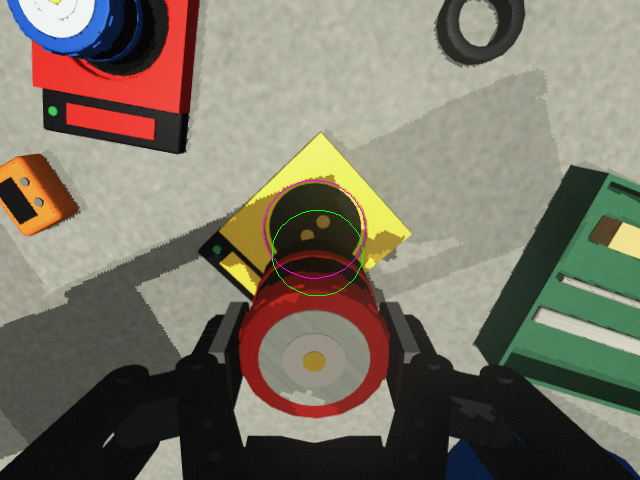

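Call:
{"fn": "move_arm", "kwargs": {"offset": [[-0.01,0,-0.028],[-0.016,-0.001,-0.046],[-0.016,-0.001,-0.046],[-0.016,-0.001,-0.046],[-0.016,0,-0.046],[-0.016,0,-0.046],[-0.016,0,-0.046],[-0.016,0,-0.046]], "turn": [0,0,0,0,0,0,0,0]}}

```text
time_s: 5.9
tcp_pos: [0.4581, 0.0404, 0.1305]
tool_rot: [-0.149, 0.146, -0.691, 0.693]
force: [1.8, 0.8, -1.8]
grip_width: 0.0524
```

```bash
python3 go.py .449 .0815 .13 .449 .0815 .0242
```

```text
t 5.9 tcp [0.4581 0.0404 0.1305] w 0.0524 F [ 1.8  0.8 -1.8] j [-0.08 -0.11  2.03 -0.    1.22  1.07]
[[-0.913, 0.005, 0.407], [-0.407, -0.002, -0.913], [-0.003, -1.0, 0.004]]
to [0.449  0.0815 0.13  ] off [-0.0085  0.0004 -0.0412] norm 0.0421
to [0.449  0.0815 0.0242] off [ 0.0003  0.1058 -0.0004] norm 0.1058
```

Call:
{"fn": "move_arm", "kwargs": {"offset": [[-0.004,0,-0.021],[-0.0045,0,-0.02],[0,0.02,0],[0,0.03,0],[0,0.02,0],[0,0,0]], "turn": [0,0,0,0,0,0]}}

```text
time_s: 6.5
tcp_pos: [0.4464, 0.0907, 0.0581]
tool_rot: [-0.153, 0.149, -0.69, 0.691]
force: [-0.2, -0.1, -0.6]
grip_width: 0.0527
```

```bash
python3 go.py .449 .0815 .0242; python3 look.py w7 .449 .0815 .449 .0815
```

```text
t 6.5 tcp [0.4464 0.0907 0.0581] w 0.0527 F [-0.2 -0.1 -0.6] j [ 0.03 -0.02  2.09 -0.    1.06  1.17]
[[-0.909, 0.006, 0.418], [-0.418, 0.0, -0.909], [-0.006, -1.0, 0.003]]
to [0.449  0.0815 0.0242] off [0.0017 0.0339 0.0094] norm 0.0352
```

View pics/w7.png

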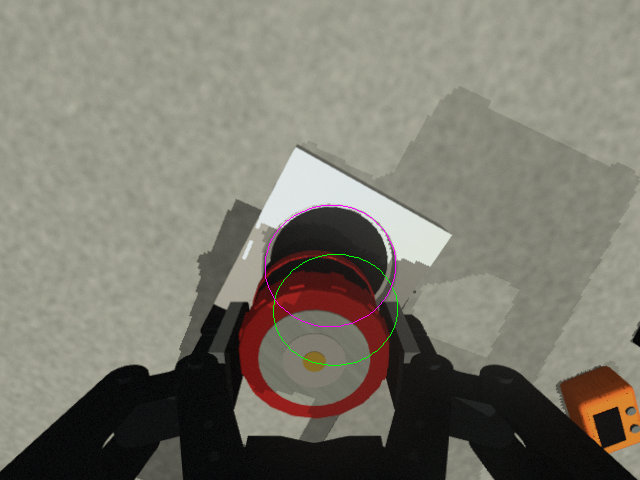

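Motion overshot by 9 mm. I correct while still above the dock (underside at ~46 mm), then lower.

Call:
{"fn": "move_arm", "kwargs": {"offset": [[0.0015,0,0.009],[0,0,0],[0,0,0]], "turn": [0,0,0]}}

```text
time_s: 6.85
tcp_pos: [0.4519, 0.0808, 0.0622]
tool_rot: [-0.155, 0.147, -0.69, 0.692]
force: [-0.1, 0.5, -1.6]
grip_width: 0.0527
```

```bash
python3 go.py .449 .0815 .0242
```

```text
t 6.85 tcp [0.4519 0.0808 0.0622] w 0.0527 F [-0.1  0.5 -1.6] j [ 0.   -0.02  2.09 -0.    1.06  1.15]
[[-0.909, 0.012, 0.417], [-0.417, -0.0, -0.909], [-0.011, -1.0, 0.005]]
to [0.449  0.0815 0.0242] off [ 0.0028  0.038  -0.0021] norm 0.0381
```

Call:
{"fn": "move_arm", "kwargs": {"offset": [[0.002,0.015,-0.001],[0,0.012,0],[0,0.004,0],[0,0,0]], "turn": [0,0,0,0]}}

```text
time_s: 7.25
tcp_pos: [0.4535, 0.0801, 0.0334]
tool_rot: [-0.157, 0.144, -0.69, 0.692]
force: [-0.6, 0.1, -1.5]
grip_width: 0.0528
```

Call:
{"fn": "move_arm", "kwargs": {"offset": [[0,0.003,0],[0,0,0]], "turn": [0,0]}}

```text
time_s: 7.45
tcp_pos: [0.4541, 0.0802, 0.0307]
tool_rot: [-0.157, 0.144, -0.689, 0.692]
force: [-0.4, -0.6, -0.4]
grip_width: 0.053
```

```bash
python3 go.py .449 .0815 .0242;  python3 look.py w8 .449 .0815 .449 .0815
```

```text
t 7.45 tcp [0.4541 0.0802 0.0307] w 0.053 F [-0.4 -0.6 -0.4] j [ 0.    0.03  2.1  -0.    0.98  1.15]
[[-0.909, 0.019, 0.416], [-0.416, 0.0, -0.91], [-0.018, -1.0, 0.008]]
to [0.449  0.0815 0.0242] off [ 0.0042  0.0064 -0.0034] norm 0.0084
```

View pics/w8.png

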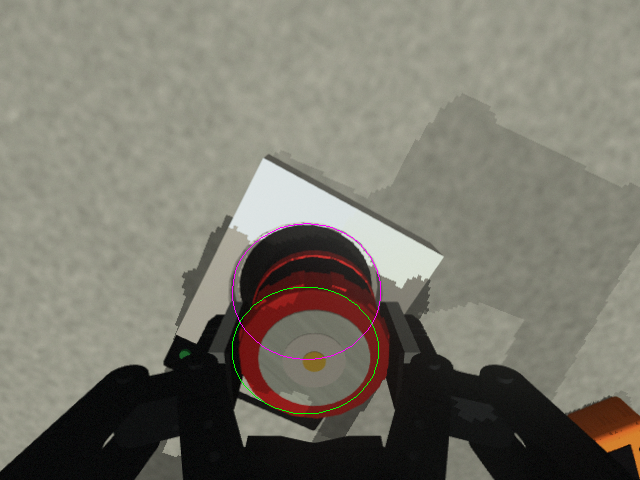

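Call:
{"fn": "move_arm", "kwargs": {"offset": [[0.004,0.001,-0.003],[0,0.003,0],[0,0,0]], "turn": [0,0,0]}}

```text
time_s: 7.8
tcp_pos: [0.4497, 0.0815, 0.0272]
tool_rot: [-0.158, 0.143, -0.689, 0.692]
force: [0.0, 0.7, -1.3]
grip_width: 0.0525
```

```bash
python3 go.py .449 .0815 .0242
```

```text
t 7.8 tcp [0.4497 0.0815 0.0272] w 0.0525 F [ 0.   0.7 -1.3] j [ 0.01  0.03  2.12 -0.    0.97  1.15]
[[-0.909, 0.021, 0.416], [-0.416, 0.0, -0.909], [-0.019, -1.0, 0.009]]
to [0.449  0.0815 0.0242] off [ 0.0006  0.003  -0.0003] norm 0.0031
```

Call:
{"fn": "move_arm", "kwargs": {"offset": [[0,0.002,0],[0,0.0015,0]], "turn": [0,0]}}

```text
time_s: 8.0
tcp_pos: [0.4499, 0.0815, 0.0238]
tool_rot: [-0.158, 0.143, -0.689, 0.692]
force: [-0.1, -0.6, -1.2]
grip_width: 0.0529
```

Call:
{"fn": "move_arm", "kwargs": {"offset": [[0,0.0015,0]], "turn": [0]}}

```text
time_s: 8.1
tcp_pos: [0.4507, 0.0817, 0.0232]
tool_rot: [-0.158, 0.143, -0.689, 0.692]
force: [-5.6, 1.1, 18.9]
grip_width: 0.0524
```

Call:
{"fn": "move_arm", "kwargs": {"offset": [[0,0.0015,0]], "turn": [0]}}

```text
time_s: 8.2
tcp_pos: [0.4509, 0.0818, 0.0232]
tool_rot: [-0.158, 0.143, -0.689, 0.692]
force: [-10.9, -2.6, 23.2]
grip_width: 0.0527
```

Contact at z 0.0232 with 20 N, where the seated height should be, so it is on the recess floor. I release.

Call:
{"fn": "move_arm", "kwargs": {"offset": [[0,-0.001,0],[0,0,0],[0,0,0],[0,0,0]], "turn": [0,0,0,0], "claw": 1}}

```text
time_s: 8.6
tcp_pos: [0.4522, 0.0818, 0.0251]
tool_rot: [-0.159, 0.142, -0.689, 0.692]
force: [0.5, 0.1, 0.0]
grip_width: 0.0852
```

Call:
{"fn": "move_arm", "kwargs": {"offset": [[0,-0.01,0],[0,-0.03,0],[0,-0.03,0],[0,-0.03,0],[0,0,0]], "turn": [0,0,0,0,0]}}

```text
time_s: 9.1
tcp_pos: [0.4483, 0.0816, 0.1293]
tool_rot: [-0.158, 0.143, -0.69, 0.692]
force: [1.3, -0.8, -0.0]
grip_width: 0.0852
```

```bash
python3 go.py .617 .2698 .13;  python3 look.py w9 .449 .0815 .449 .0815
```

```text
t 9.1 tcp [0.4483 0.0816 0.1293] w 0.0852 F [ 1.3 -0.8 -0. ] j [ 0.01 -0.13  2.05  0.    1.2   1.15]
[[-0.909, 0.02, 0.416], [-0.416, 0.001, -0.909], [-0.019, -1.0, 0.008]]
to [0.617  0.2698 0.13  ] off [-0.2317  0.0028 -0.101 ] norm 0.2528
```

View pics/w9.png

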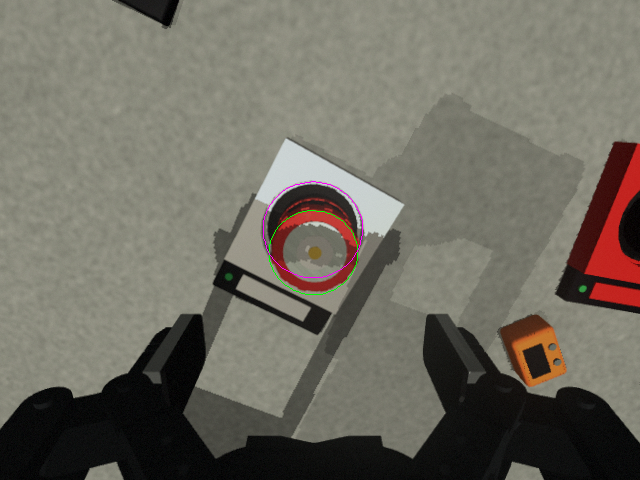

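The red lamp is seated upright in the spare dock (outline matches at (313,250)). Next is the yellow lamp.

Call:
{"fn": "move_arm", "kwargs": {"offset": [[-0.039,0,-0.017],[-0.039,0,-0.017],[-0.039,0,-0.017],[-0.039,0,-0.017],[-0.039,0.001,-0.017],[-0.026,0.001,-0.011],[0,0,0]], "turn": [0,0,0,0,0,0,0]}}

```text
time_s: 9.85
tcp_pos: [0.6082, 0.2656, 0.1186]
tool_rot: [-0.151, 0.147, -0.69, 0.693]
force: [-0.1, -0.3, 0.2]
grip_width: 0.0854
```

```bash
python3 go.py .617 .2698 .11 .617 .27 .022;  python3 look.py w10 .617 .2698 .6149 .2711
```

```text
t 9.85 tcp [0.6082 0.2656 0.1186] w 0.0854 F [-0.1 -0.3  0.2] j [ 0.3   0.38  1.51 -0.    1.25  1.44]
[[-0.911, 0.007, 0.413], [-0.413, -0.003, -0.911], [-0.005, -1.0, 0.005]]
to [0.617  0.2698 0.11  ] off [-0.0097  0.0087 -0.0002] norm 0.013
to [0.617 0.27  0.022] off [ 0.0004  0.088  -0.0007] norm 0.088
```

View pics/w10.png

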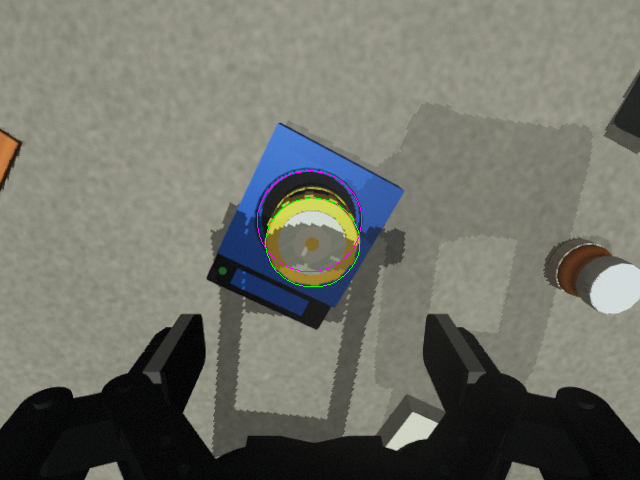

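The yellow lamp outline fits (lens at (312,243)). I descend and grip.

Call:
{"fn": "move_arm", "kwargs": {"offset": [[-0.009,0.02,0],[0,0.03,0],[0,0.028,0],[0,0.012,0],[0,0,0]], "turn": [0,0,0,0,0]}}

```text
time_s: 10.4
tcp_pos: [0.6109, 0.2631, 0.0234]
tool_rot: [-0.148, 0.15, -0.689, 0.694]
force: [-0.3, -0.1, 0.6]
grip_width: 0.0853
```

```bash
python3 go.py .617 .27 .02
```

```text
t 10.4 tcp [0.6109 0.2631 0.0234] w 0.0853 F [-0.3 -0.1  0.6] j [ 0.29  0.5   1.54 -0.01  1.1   1.44]
[[-0.911, -0.001, 0.411], [-0.411, -0.007, -0.911], [0.004, -1.0, 0.006]]
to [0.617 0.27  0.02 ] off [-0.0084  0.0034 -0.0038] norm 0.0098
```

Call:
{"fn": "move_arm", "kwargs": {"offset": [[-0.0085,0.003,-0.004],[0,0,0]], "turn": [0,0]}}

```text
time_s: 10.6
tcp_pos: [0.6176, 0.2699, 0.0218]
tool_rot: [-0.148, 0.149, -0.689, 0.694]
force: [-0.8, -0.2, 0.6]
grip_width: 0.0853
```

```bash
python3 go.py .617 .27 .02; python3 look.py w11 .617 .2698 .6149 .2711
```

```text
t 10.6 tcp [0.6176 0.2699 0.0218] w 0.0853 F [-0.8 -0.2  0.6] j [ 0.3   0.52  1.52 -0.01  1.11  1.45]
[[-0.912, -0.0, 0.41], [-0.41, -0.007, -0.912], [0.003, -1.0, 0.006]]
to [0.617 0.27  0.02 ] off [ 0.0005  0.0018 -0.0003] norm 0.0019
```

View pics/w11.png

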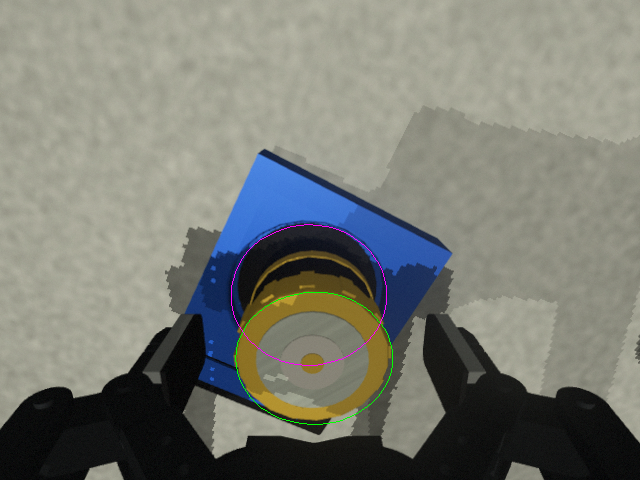

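Centred between the pads. I close, with 2 mm extra depth.

Call:
{"fn": "move_arm", "kwargs": {"offset": [[0,0.002,0],[0,0,0],[0,0,0],[0,0,0],[0,0,0]], "turn": [0,0,0,0,0], "claw": 0, "grip_force": 50}}

```text
time_s: 11.15
tcp_pos: [0.6202, 0.2707, 0.0241]
tool_rot: [-0.15, 0.147, -0.689, 0.694]
force: [-0.0, 0.6, -1.7]
grip_width: 0.0527
```

```bash
python3 go.py .617 .27 .13 .4935 -.331 .13
```

```text
t 11.15 tcp [0.6202 0.2707 0.0241] w 0.0527 F [-0.   0.6 -1.7] j [ 0.3   0.52  1.51 -0.01  1.1   1.45]
[[-0.912, 0.006, 0.411], [-0.411, -0.005, -0.912], [-0.003, -1.0, 0.007]]
to [0.617 0.27  0.13 ] off [ 2.900e-03 -1.059e-01  1.000e-04] norm 0.1059
to [ 0.4935 -0.331   0.13  ] off [0.3596 0.0025 0.4971] norm 0.6136
```

Call:
{"fn": "move_arm", "kwargs": {"offset": [[0,-0.01,0],[0,-0.03,0],[0,-0.04,0],[0,-0.035,0],[0,-0.01,0]], "turn": [0,0,0,0,0]}}

```text
time_s: 11.65
tcp_pos: [0.616, 0.2703, 0.1499]
tool_rot: [-0.147, 0.15, -0.689, 0.694]
force: [0.3, -0.6, -1.4]
grip_width: 0.0529
```

Call:
{"fn": "move_arm", "kwargs": {"offset": [[0.015,0,0.021],[0.028,0,0.038],[0.028,0,0.038],[0.028,0,0.038],[0.028,0,0.038],[0.028,0,0.038],[0.028,0,0.038],[0.015,0,0.021]], "turn": [0,0,0,0,0,0,0,0]}}

```text
time_s: 12.45
tcp_pos: [0.5434, -0.0632, 0.1497]
tool_rot: [-0.151, 0.153, -0.689, 0.692]
force: [-0.4, 0.3, -1.6]
grip_width: 0.0525
```

```bash
python3 go.py .4935 -.331 .13
```

```text
t 12.45 tcp [ 0.5434 -0.0632  0.1497] w 0.0525 F [-0.4  0.3 -1.6] j [-0.26  0.09  1.79 -0.01  1.26  0.88]
[[-0.908, -0.002, 0.419], [-0.419, -0.005, -0.908], [0.004, -1.0, 0.004]]
to [ 0.4935 -0.331   0.13  ] off [0.1574 0.0212 0.2222] norm 0.2731
```

Call:
{"fn": "move_arm", "kwargs": {"offset": [[0.026,0,0.037],[0.026,0,0.037],[0.026,0,0.037],[0.026,0,0.037],[0.026,0,0.037],[0.015,0,0.021],[0.005,0,0.008],[0,0,0]], "turn": [0,0,0,0,0,0,0,0]}}

```text
time_s: 13.25
tcp_pos: [0.4881, -0.3322, 0.1438]
tool_rot: [0.147, -0.153, 0.691, -0.691]
force: [-0.2, 0.4, -1.7]
grip_width: 0.0526
```

```bash
python3 go.py .4935 -.331 .06
```

```text
t 13.25 tcp [ 0.4881 -0.3322  0.1438] w 0.0526 F [-0.2  0.4 -1.7] j [-0.73  0.2   1.68 -0.01  1.26  0.42]
[[-0.91, -0.008, 0.414], [-0.414, -0.001, -0.91], [0.008, -1.0, -0.002]]
to [ 0.4935 -0.331   0.06  ] off [-0.0061  0.0838  0.0013] norm 0.084
```

Call:
{"fn": "move_arm", "kwargs": {"offset": [[-0.006,0.02,0.001],[0,0.03,0],[0,0.025,0],[0,0.008,0],[0,0,0]], "turn": [0,0,0,0,0]}}

```text
time_s: 13.75
tcp_pos: [0.4954, -0.3238, 0.0579]
tool_rot: [0.149, -0.154, 0.692, -0.69]
force: [1.2, 0.5, -1.0]
grip_width: 0.0528
```

```bash
python3 go.py .494 -.331 .024; python3 look.py w12 .4925 -.3305 .4925 -.3305
```

```text
t 13.75 tcp [ 0.4954 -0.3238  0.0579] w 0.0528 F [ 1.2  0.5 -1. ] j [-0.71  0.31  1.73 -0.    1.11  0.43]
[[-0.908, -0.008, 0.418], [-0.418, 0.002, -0.909], [0.007, -1.0, -0.005]]
to [ 0.494 -0.331  0.024] off [0.0041 0.0339 0.0061] norm 0.0347
```

View pics/w12.png

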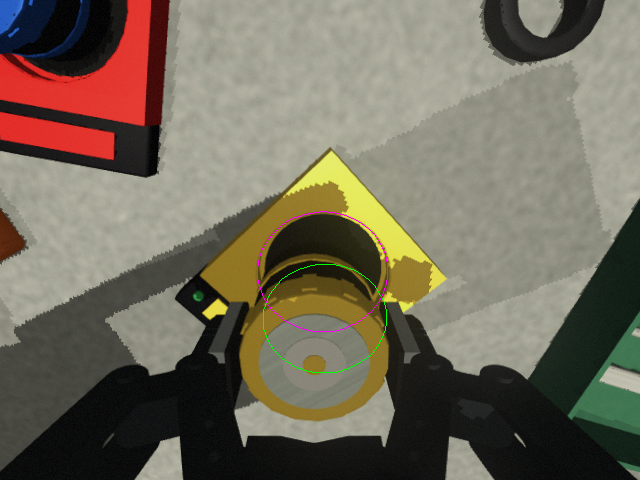

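Call:
{"fn": "move_arm", "kwargs": {"offset": [[0.004,0.005,0.006],[0,0.01,0],[0,0.009,0],[0,0,0]], "turn": [0,0,0,0]}}

```text
time_s: 14.2
tcp_pos: [0.497, -0.3329, 0.0369]
tool_rot: [-0.151, 0.153, -0.69, 0.692]
force: [1.0, 0.3, -3.2]
grip_width: 0.0527
```

```bash
python3 go.py .494 -.331 .024; python3 look.py w13 .4925 -.3305 .4925 -.3305
```

```text
t 14.2 tcp [ 0.497  -0.3329  0.0369] w 0.0527 F [ 1.   0.3 -3.2] j [-0.72  0.34  1.73 -0.    1.07  0.42]
[[-0.908, -0.002, 0.419], [-0.419, -0.003, -0.908], [0.003, -1.0, 0.002]]
to [ 0.494 -0.331  0.024] off [ 0.0018  0.0129 -0.003 ] norm 0.0134
```

View pics/w13.png

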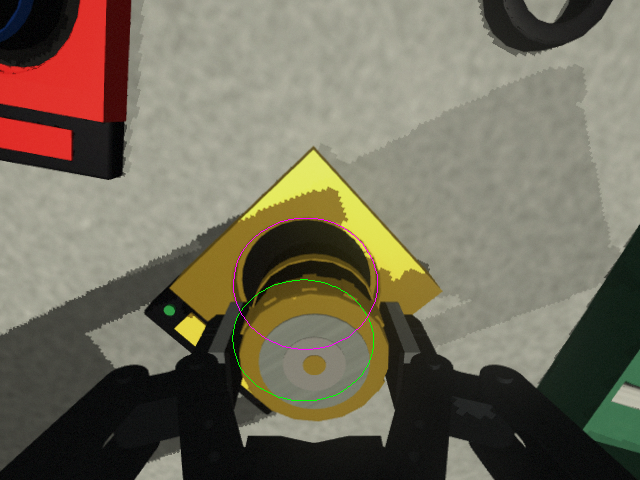

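Call:
{"fn": "move_arm", "kwargs": {"offset": [[0.002,0.003,-0.003],[0,0.005,0],[0,0.002,0]], "turn": [0,0,0]}}

```text
time_s: 14.55
tcp_pos: [0.4945, -0.3319, 0.0278]
tool_rot: [-0.151, 0.152, -0.689, 0.692]
force: [-0.2, 0.4, -1.6]
grip_width: 0.0528
```

Call:
{"fn": "move_arm", "kwargs": {"offset": [[0,0.002,0]], "turn": [0]}}

```text
time_s: 14.65
tcp_pos: [0.4944, -0.3318, 0.0257]
tool_rot: [-0.151, 0.152, -0.689, 0.692]
force: [0.2, -0.8, -1.7]
grip_width: 0.0524
```

```bash
python3 go.py .494 -.331 .024; python3 look.py w14 .4925 -.3305 .4925 -.3305
```

```text
t 14.65 tcp [ 0.4944 -0.3318  0.0257] w 0.0524 F [ 0.2 -0.8 -1.7] j [-0.72  0.35  1.74 -0.    1.04  0.42]
[[-0.908, -0.0, 0.418], [-0.418, -0.005, -0.908], [0.002, -1.0, 0.004]]
to [ 0.494 -0.331  0.024] off [ 0.      0.0017 -0.0009] norm 0.0019
```

View pics/w14.png

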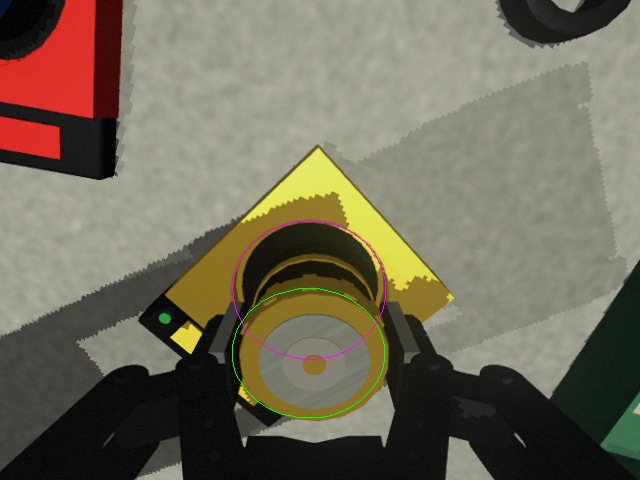

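Inside the rim and within about 2 mm of centre. I lower to contact.

Call:
{"fn": "move_arm", "kwargs": {"offset": [[0,0.0015,0]], "turn": [0]}}

```text
time_s: 14.8
tcp_pos: [0.4943, -0.3317, 0.0238]
tool_rot: [-0.151, 0.152, -0.689, 0.692]
force: [-0.3, -0.2, -2.8]
grip_width: 0.0526
```

Call:
{"fn": "move_arm", "kwargs": {"offset": [[0,0.0015,0]], "turn": [0]}}

```text
time_s: 14.9
tcp_pos: [0.4943, -0.3318, 0.0234]
tool_rot: [-0.151, 0.152, -0.689, 0.692]
force: [-7.8, 5.2, 15.8]
grip_width: 0.0529
```

Call:
{"fn": "move_arm", "kwargs": {"offset": [[0,0.001,0]], "turn": [0]}}

```text
time_s: 15.0
tcp_pos: [0.4943, -0.3319, 0.0235]
tool_rot: [-0.151, 0.152, -0.689, 0.692]
force: [-2.9, 1.8, 5.8]
grip_width: 0.0528
```

Seated (contact at 0.0235). I release and retreat.

Call:
{"fn": "move_arm", "kwargs": {"offset": [[0,0,0],[0,0,0],[0,0,0],[0,0,0]], "turn": [0,0,0,0], "claw": 1}}

```text
time_s: 15.4
tcp_pos: [0.4955, -0.3328, 0.0247]
tool_rot: [-0.151, 0.152, -0.688, 0.693]
force: [-0.7, 0.2, 0.4]
grip_width: 0.0858
```

Call:
{"fn": "move_arm", "kwargs": {"offset": [[0,-0.01,0],[0,-0.03,0],[0,-0.03,0],[0,-0.03,0],[0,0,0]], "turn": [0,0,0,0,0]}}

```text
time_s: 15.9
tcp_pos: [0.4948, -0.3317, 0.1292]
tool_rot: [-0.151, 0.152, -0.689, 0.692]
force: [0.8, 0.2, 0.0]
grip_width: 0.0855
```

```bash
python3 go.py .564 -.157 .125;  python3 look.py w15 .4935 -.331 .4925 -.3305
```

```text
t 15.9 tcp [ 0.4948 -0.3317  0.1292] w 0.0855 F [0.8 0.2 0. ] j [-0.72  0.22  1.69 -0.    1.23  0.42]
[[-0.908, -0.001, 0.419], [-0.419, -0.005, -0.908], [0.003, -1.0, 0.004]]
to [ 0.564 -0.157  0.125] off [-0.136   0.0034 -0.1297] norm 0.1879
```

View pics/w15.png

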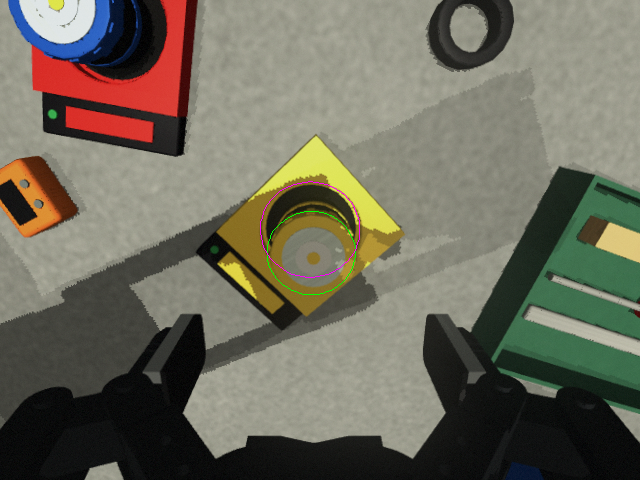

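The yellow lamp is in the yellow dock, with its outline matching the seated height ((313,257)). Next is the blue lamp.

Call:
{"fn": "move_arm", "kwargs": {"offset": [[-0.027,0,-0.026],[-0.027,0,-0.026],[-0.027,0,-0.026],[-0.027,0,-0.026],[-0.022,0,-0.02],[0,0,0]], "turn": [0,0,0,0,0,0]}}

```text
time_s: 16.55
tcp_pos: [0.5586, -0.1581, 0.1216]
tool_rot: [0.147, -0.153, 0.692, -0.69]
force: [0.3, -0.6, 0.2]
grip_width: 0.0854
```

```bash
python3 go.py .564 -.157 .02;  python3 look.py w16 .564 -.157 .5648 -.1569
```

```text
t 16.55 tcp [ 0.5586 -0.1581  0.1216] w 0.0854 F [ 0.3 -0.6  0.2] j [-0.41  0.2   1.72 -0.    1.22  0.74]
[[-0.91, -0.009, 0.414], [-0.414, 0.0, -0.91], [0.008, -1.0, -0.004]]
to [ 0.564 -0.157  0.02 ] off [-0.0063  0.1016  0.0016] norm 0.1018
```

View pics/w16.png

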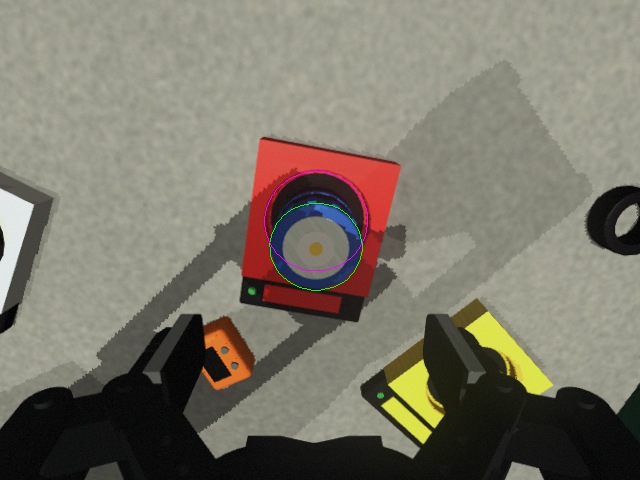

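Call:
{"fn": "move_arm", "kwargs": {"offset": [[-0.0065,0.02,0.0015],[0,0.03,0],[0,0.028,0],[0,0.016,0],[0,0,0]], "turn": [0,0,0,0,0]}}

```text
time_s: 17.1
tcp_pos: [0.561, -0.1626, 0.0226]
tool_rot: [0.145, -0.154, 0.691, -0.691]
force: [-1.0, -0.2, -0.6]
grip_width: 0.0853
```

```bash
python3 go.py .564 -.157 .02
```

```text
t 17.1 tcp [ 0.561  -0.1626  0.0226] w 0.0853 F [-1.  -0.2 -0.6] j [-0.41  0.34  1.76 -0.01  1.05  0.74]
[[-0.911, -0.013, 0.412], [-0.412, -0.002, -0.911], [0.012, -1.0, -0.003]]
to [ 0.564 -0.157  0.02 ] off [-0.0051  0.0025 -0.0039] norm 0.0069
```

Call:
{"fn": "move_arm", "kwargs": {"offset": [[-0.005,0.002,-0.004],[0,0,0]], "turn": [0,0]}}

```text
time_s: 17.3
tcp_pos: [0.5632, -0.1581, 0.0205]
tool_rot: [0.143, -0.153, 0.692, -0.691]
force: [-0.4, -0.4, -0.2]
grip_width: 0.0855
```

```bash
python3 go.py .564 -.157 .02
```

```text
t 17.3 tcp [ 0.5632 -0.1581  0.0205] w 0.0855 F [-0.4 -0.4 -0.2] j [-0.4   0.35  1.76 -0.01  1.05  0.75]
[[-0.912, -0.014, 0.41], [-0.41, -0.002, -0.912], [0.013, -1.0, -0.004]]
to [ 0.564 -0.157  0.02 ] off [-0.0012  0.0004 -0.0007] norm 0.0014
```

Call:
{"fn": "move_arm", "kwargs": {"offset": [[-0.001,0,-0.0005],[0,0,0],[0,0,0],[0,0,0],[0,0,0]], "turn": [0,0,0,0,0], "claw": 0, "grip_force": 50}}

```text
time_s: 17.8
tcp_pos: [0.5666, -0.1584, 0.0244]
tool_rot: [-0.145, 0.152, -0.69, 0.692]
force: [0.1, 0.3, -2.3]
grip_width: 0.0525
```

```bash
python3 go.py .564 -.157 .15 .6155 .271 .15;  python3 look.py w17 .564 -.157 .5648 -.1569
```

```text
t 17.8 tcp [ 0.5666 -0.1584  0.0244] w 0.0525 F [ 0.1  0.3 -2.3] j [-0.4   0.34  1.76 -0.01  1.05  0.75]
[[-0.912, -0.008, 0.411], [-0.411, -0.005, -0.912], [0.009, -1.0, 0.001]]
to [ 0.564 -0.157  0.15 ] off [ 0.003  -0.1256 -0.0022] norm 0.1257
to [0.6155 0.271  0.15  ] off [-0.2227 -0.0024 -0.3691] norm 0.4311
```

View pics/w17.png

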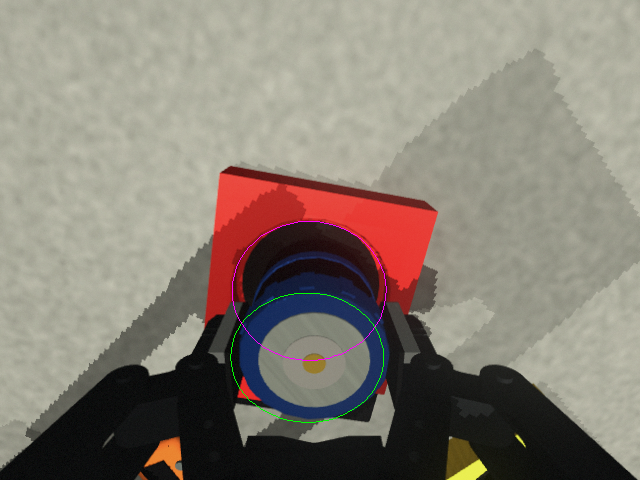

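Call:
{"fn": "move_arm", "kwargs": {"offset": [[0,-0.01,0],[0,-0.03,0],[0,-0.04,0],[0,-0.03,0],[0,-0.01,0]], "turn": [0,0,0,0,0]}}

```text
time_s: 18.35
tcp_pos: [0.5645, -0.1565, 0.1463]
tool_rot: [0.143, -0.154, 0.692, -0.691]
force: [1.6, 0.2, -1.9]
grip_width: 0.0524
```

Call:
{"fn": "move_arm", "kwargs": {"offset": [[-0.015,0,-0.025],[-0.025,0,-0.041],[-0.025,0,-0.041],[-0.025,0,-0.041],[-0.025,0,-0.041],[-0.025,0,-0.041],[-0.025,0,-0.041],[-0.015,0,-0.025]], "turn": [0,0,0,0,0,0,0,0]}}

```text
time_s: 19.15
tcp_pos: [0.6089, 0.1932, 0.1435]
tool_rot: [-0.14, 0.15, -0.691, 0.693]
force: [0.8, -0.1, -1.1]
grip_width: 0.0524
```

```bash
python3 go.py .617 .271 .13
```

```text
t 19.15 tcp [0.6089 0.1932 0.1435] w 0.0524 F [ 0.8 -0.1 -1.1] j [ 0.19  0.32  1.54 -0.    1.3   1.34]
[[-0.916, -0.014, 0.401], [-0.401, -0.005, -0.916], [0.015, -1.0, -0.001]]
to [0.617 0.271 0.13 ] off [-0.0388  0.013  -0.068 ] norm 0.0793
```

Call:
{"fn": "move_arm", "kwargs": {"offset": [[-0.016,0,-0.026],[-0.013,0,-0.022],[-0.005,0,-0.01],[0,0.02,0],[0,0.03,0],[0,0.01,0],[0,0,0]], "turn": [0,0,0,0,0,0,0]}}

```text
time_s: 19.85
tcp_pos: [0.6124, 0.2662, 0.0765]
tool_rot: [-0.14, 0.155, -0.691, 0.693]
force: [-0.5, 0.2, -2.2]
grip_width: 0.0527
```

```bash
python3 go.py .617 .271 .024; python3 look.py w18 .615 .271 .615 .271
```

```text
t 19.85 tcp [0.6124 0.2662 0.0765] w 0.0527 F [-0.5  0.2 -2.2] j [ 0.29  0.46  1.49 -0.    1.21  1.44]
[[-0.913, -0.02, 0.408], [-0.408, -0.007, -0.913], [0.021, -1.0, -0.002]]
to [0.617 0.271 0.024] off [-0.0073  0.0524 -0.0024] norm 0.0529
```

View pics/w18.png

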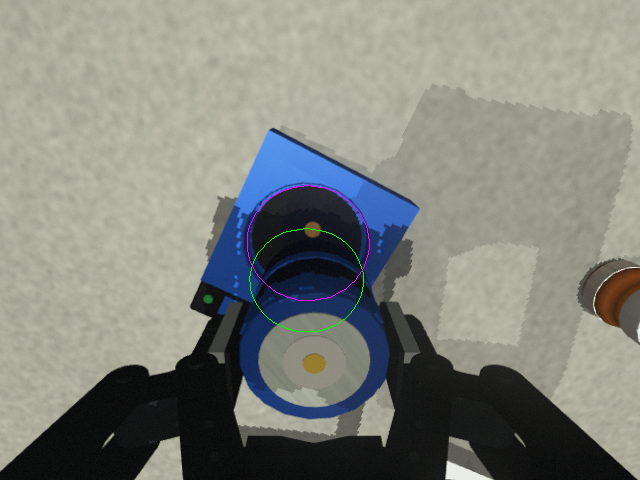

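Call:
{"fn": "move_arm", "kwargs": {"offset": [[-0.007,0.012,-0.002],[0,0.015,0],[0,0.012,0],[0,0,0]], "turn": [0,0,0,0]}}

```text
time_s: 20.3
tcp_pos: [0.6205, 0.2704, 0.0384]
tool_rot: [-0.141, 0.152, -0.691, 0.693]
force: [-0.2, -0.1, -2.7]
grip_width: 0.0526
```

```bash
python3 go.py .617 .271 .024; python3 look.py w19 .615 .271 .615 .271
```

```text
t 20.3 tcp [0.6205 0.2704 0.0384] w 0.0526 F [-0.2 -0.1 -2.7] j [ 0.3   0.52  1.49 -0.    1.15  1.45]
[[-0.914, -0.015, 0.406], [-0.406, -0.006, -0.914], [0.016, -1.0, -0.001]]
to [0.617 0.271 0.024] off [ 0.0028  0.0144 -0.002 ] norm 0.0148
```

View pics/w19.png

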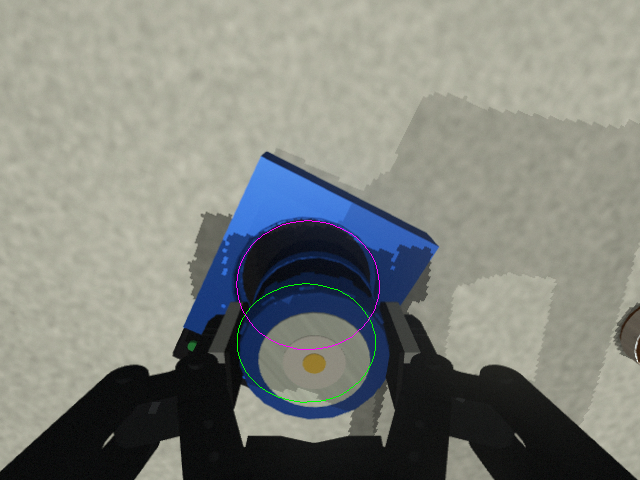

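Call:
{"fn": "move_arm", "kwargs": {"offset": [[0.003,0.003,-0.002],[0,0.005,0],[0,0.003,0]], "turn": [0,0,0]}}

```text
time_s: 20.65
tcp_pos: [0.6182, 0.2715, 0.0293]
tool_rot: [-0.143, 0.151, -0.691, 0.692]
force: [-0.1, 0.3, -2.2]
grip_width: 0.0525
```

Call:
{"fn": "move_arm", "kwargs": {"offset": [[0,0.0015,0]], "turn": [0]}}

```text
time_s: 20.75
tcp_pos: [0.6181, 0.2716, 0.0277]
tool_rot: [-0.143, 0.151, -0.691, 0.692]
force: [-0.3, 0.2, -1.8]
grip_width: 0.0524
```

```bash
python3 go.py .617 .271 .024; python3 look.py w20 .615 .271 .615 .271
```

```text
t 20.75 tcp [0.6181 0.2716 0.0277] w 0.0524 F [-0.3  0.2 -1.8] j [ 0.3   0.52  1.5  -0.    1.13  1.45]
[[-0.914, -0.011, 0.406], [-0.406, -0.005, -0.914], [0.012, -1.0, -0.0]]
to [0.617 0.271 0.024] off [0.0012 0.0037 0.0001] norm 0.0039
```

View pics/w20.png

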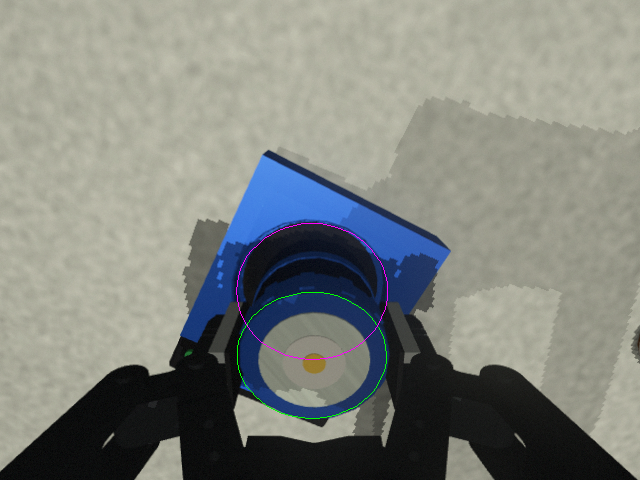

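Centred in the recess. I lower to contact.

Call:
{"fn": "move_arm", "kwargs": {"offset": [[0.001,0.002,0]], "turn": [0]}}

```text
time_s: 20.9
tcp_pos: [0.6175, 0.2713, 0.0259]
tool_rot: [-0.143, 0.151, -0.691, 0.692]
force: [0.0, 0.1, -1.7]
grip_width: 0.0526
```

Call:
{"fn": "move_arm", "kwargs": {"offset": [[0,0.0015,0]], "turn": [0]}}

```text
time_s: 21.0
tcp_pos: [0.6173, 0.2712, 0.0243]
tool_rot: [-0.143, 0.151, -0.691, 0.692]
force: [0.7, -0.5, -2.7]
grip_width: 0.0527
```

Call:
{"fn": "move_arm", "kwargs": {"offset": [[0,0.001,0]], "turn": [0]}}

```text
time_s: 21.1
tcp_pos: [0.6174, 0.2712, 0.0232]
tool_rot: [-0.143, 0.151, -0.691, 0.692]
force: [0.8, 0.2, -1.5]
grip_width: 0.0527
```

Call:
{"fn": "move_arm", "kwargs": {"offset": [[0,0.001,0]], "turn": [0]}}

```text
time_s: 21.2
tcp_pos: [0.6175, 0.2712, 0.0232]
tool_rot: [-0.143, 0.151, -0.691, 0.692]
force: [-4.8, -2.4, 9.3]
grip_width: 0.0527
```

Call:
{"fn": "move_arm", "kwargs": {"offset": [[0,0.001,0]], "turn": [0]}}

```text
time_s: 21.3
tcp_pos: [0.6176, 0.2712, 0.0232]
tool_rot: [-0.143, 0.151, -0.691, 0.692]
force: [-3.7, -1.4, 5.7]
grip_width: 0.0529
```

Contact at 0.0232, so it is seated. I release and retreat.

Call:
{"fn": "move_arm", "kwargs": {"offset": [[0,0,0],[0,0,0],[0,0,0],[0,0,0]], "turn": [0,0,0,0], "claw": 1}}

```text
time_s: 21.7
tcp_pos: [0.619, 0.2716, 0.0242]
tool_rot: [-0.144, 0.15, -0.691, 0.692]
force: [-0.1, -0.8, -0.6]
grip_width: 0.085
```

Call:
{"fn": "move_arm", "kwargs": {"offset": [[0,-0.01,0],[0,-0.03,0],[0,-0.03,0],[0,-0.03,0],[0,0,0]], "turn": [0,0,0,0,0]}}

```text
time_s: 22.2
tcp_pos: [0.6191, 0.2718, 0.1285]
tool_rot: [-0.143, 0.15, -0.691, 0.692]
force: [0.4, -0.3, 1.0]
grip_width: 0.0853
```

```bash
python3 go.py .449 .0815 .125;  python3 look.py w21 .615 .271 .615 .271
```

```text
t 22.2 tcp [0.6191 0.2718 0.1285] w 0.0853 F [ 0.4 -0.3  1. ] j [ 0.3   0.41  1.45 -0.    1.29  1.45]
[[-0.914, -0.009, 0.406], [-0.406, -0.004, -0.914], [0.01, -1.0, 0.0]]
to [0.449  0.0815 0.125 ] off [0.2327 0.0058 0.1047] norm 0.2553
```

View pics/w21.png

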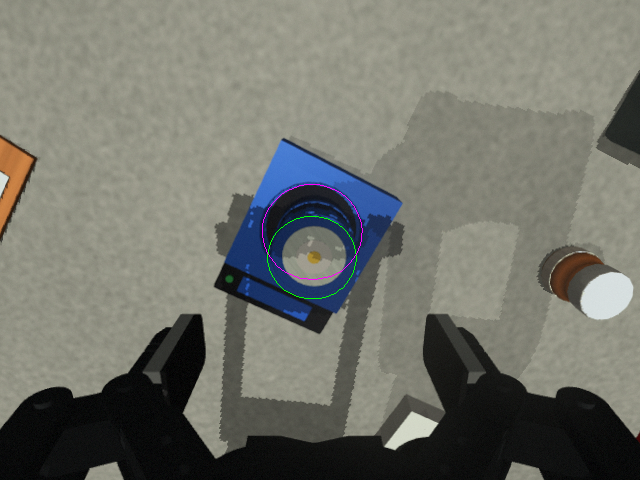

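The blue lamp is seated in the blue dock ((313,257)). Now the red lamp from the spare dock.

Call:
{"fn": "move_arm", "kwargs": {"offset": [[0.039,0,0.0175],[0.039,0,0.0175],[0.039,0,0.0175],[0.039,0,0.0175],[0.039,0,0.0175],[0.03,0,0.014],[0,0,0],[0,0,0]], "turn": [0,0,0,0,0,0,0,0]}}

```text
time_s: 23.05
tcp_pos: [0.4409, 0.0811, 0.1181]
tool_rot: [-0.137, 0.157, -0.691, 0.692]
force: [0.3, 0.2, -0.1]
grip_width: 0.0856
```

```bash
python3 go.py .449 .0815 .02;  python3 look.py w22 .449 .0815 .449 .0815
```

```text
t 23.05 tcp [0.4409 0.0811 0.1181] w 0.0856 F [ 0.3  0.2 -0.1] j [ 0.01 -0.09  2.04 -0.01  1.22  1.16]
[[-0.913, -0.027, 0.407], [-0.407, -0.007, -0.913], [0.027, -1.0, -0.005]]
to [0.449  0.0815 0.02  ] off [-0.0103  0.0979  0.0034] norm 0.0985
```

View pics/w22.png

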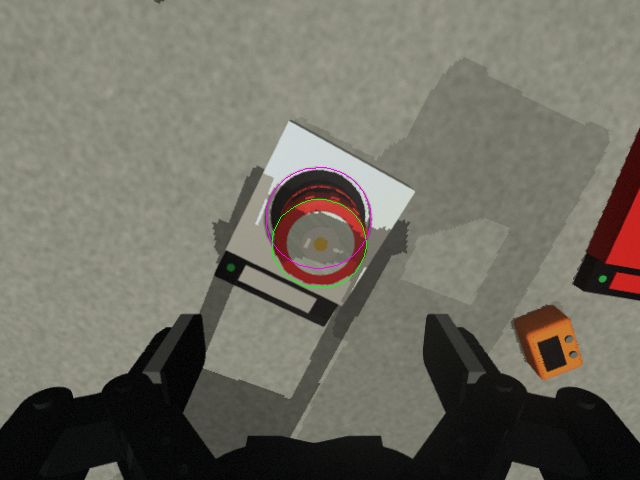

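Call:
{"fn": "move_arm", "kwargs": {"offset": [[-0.009,0.02,0.003],[0,0.03,0],[0,0.028,0],[0,0.012,0],[0,0,0]], "turn": [0,0,0,0,0]}}

```text
time_s: 23.6
tcp_pos: [0.453, 0.0852, 0.0255]
tool_rot: [-0.14, 0.157, -0.691, 0.692]
force: [0.2, 0.7, -0.6]
grip_width: 0.085
```

```bash
python3 go.py .449 .0815 .02
```

```text
t 23.6 tcp [0.453  0.0852 0.0255] w 0.085 F [ 0.2  0.7 -0.6] j [ 0.02  0.08  2.07 -0.01  1.02  1.17]
[[-0.911, -0.023, 0.412], [-0.412, -0.006, -0.911], [0.024, -1.0, -0.004]]
to [0.449  0.0815 0.02  ] off [0.005  0.0056 0.0017] norm 0.0077
```

Call:
{"fn": "move_arm", "kwargs": {"offset": [[0.004,0.005,0.0015],[0,0,0]], "turn": [0,0]}}

```text
time_s: 23.8
tcp_pos: [0.4507, 0.0826, 0.0212]
tool_rot: [-0.141, 0.158, -0.691, 0.692]
force: [0.1, 0.5, 0.3]
grip_width: 0.0856
```

```bash
python3 go.py .449 .0815 .02;  python3 look.py w23 .449 .0815 .449 .0815
```

```text
t 23.8 tcp [0.4507 0.0826 0.0212] w 0.0856 F [0.1 0.5 0.3] j [ 0.01  0.08  2.08 -0.01  1.01  1.16]
[[-0.91, -0.023, 0.413], [-0.413, -0.006, -0.911], [0.023, -1.0, -0.004]]
to [0.449  0.0815 0.02  ] off [0.002  0.0013 0.0003] norm 0.0024
```

View pics/w23.png

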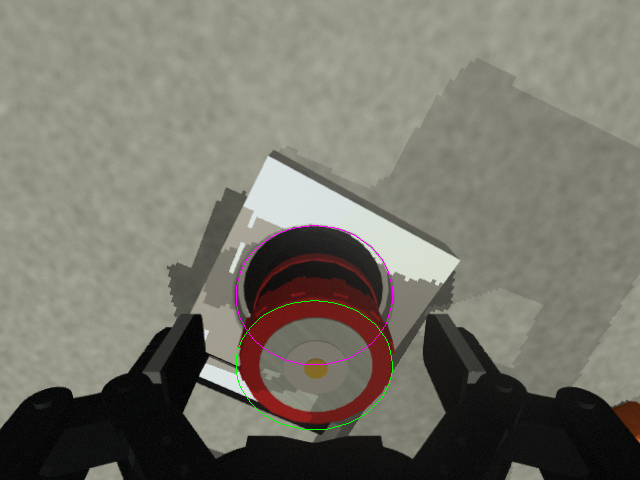

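Call:
{"fn": "move_arm", "kwargs": {"offset": [[0.001,0.0005,0],[0,0,0],[0,0,0],[0,0,0],[0,0,0]], "turn": [0,0,0,0,0], "claw": 0, "grip_force": 50}}

```text
time_s: 24.35
tcp_pos: [0.4536, 0.0822, 0.0249]
tool_rot: [-0.144, 0.155, -0.69, 0.692]
force: [0.8, -0.4, -1.0]
grip_width: 0.0522
```

```bash
python3 go.py .449 .0815 .15 .5665 -.157 .15
```

```text
t 24.35 tcp [0.4536 0.0822 0.0249] w 0.0522 F [ 0.8 -0.4 -1. ] j [ 0.01  0.07  2.08 -0.01  1.01  1.16]
[[-0.911, -0.014, 0.412], [-0.412, -0.006, -0.911], [0.016, -1.0, -0.001]]
to [0.449  0.0815 0.15  ] off [ 0.0064 -0.1251 -0.0013] norm 0.1252
to [ 0.5665 -0.157   0.15  ] off [-0.0087 -0.0003  0.2657] norm 0.2659
```

Call:
{"fn": "move_arm", "kwargs": {"offset": [[0,-0.01,0],[0,-0.03,0],[0,-0.04,0],[0,-0.03,0],[0,0,0]], "turn": [0,0,0,0,0]}}

```text
time_s: 24.85
tcp_pos: [0.4531, 0.0828, 0.1391]
tool_rot: [-0.142, 0.156, -0.691, 0.692]
force: [0.1, -0.2, -1.2]
grip_width: 0.0525
```

```bash
python3 go.py .567 -.157 .14
```

```text
t 24.85 tcp [0.4531 0.0828 0.1391] w 0.0525 F [ 0.1 -0.2 -1.2] j [ 0.01 -0.1   2.   -0.01  1.26  1.16]
[[-0.911, -0.019, 0.412], [-0.412, -0.006, -0.911], [0.02, -1.0, -0.003]]
to [ 0.567 -0.157  0.14 ] off [-0.0049 -0.0017  0.2654] norm 0.2655
```

Call:
{"fn": "move_arm", "kwargs": {"offset": [[0,0,0.03],[0,0,0.045],[-0.001,0,0.045],[-0.001,0,0.045],[-0.001,0,0.045],[-0.001,0,0.03],[0,0,0.015],[0,0,0]], "turn": [0,0,0,0,0,0,0,0]}}

```text
time_s: 25.65
tcp_pos: [0.5628, -0.1543, 0.1344]
tool_rot: [0.142, -0.158, 0.692, -0.69]
force: [-0.4, 0.1, -0.7]
grip_width: 0.0528
```

```bash
python3 go.py .567 -.157 .06
```

```text
t 25.65 tcp [ 0.5628 -0.1543  0.1344] w 0.0528 F [-0.4  0.1 -0.7] j [-0.4   0.21  1.69 -0.01  1.26  0.75]
[[-0.909, -0.023, 0.415], [-0.416, -0.003, -0.91], [0.022, -1.0, -0.007]]
to [ 0.567 -0.157  0.06 ] off [-0.0043  0.0742  0.0047] norm 0.0745
```

Call:
{"fn": "move_arm", "kwargs": {"offset": [[-0.004,0.02,0.004],[0,0.03,0],[0,0.018,0],[0,0.006,0],[0,0,0]], "turn": [0,0,0,0,0]}}

```text
time_s: 26.15
tcp_pos: [0.5635, -0.1498, 0.0568]
tool_rot: [0.142, -0.16, 0.693, -0.688]
force: [-0.8, -0.5, -1.7]
grip_width: 0.0525
```

```bash
python3 go.py .567 -.157 .024; python3 look.py w24 .5648 -.1569 .5648 -.1569
```

```text
t 26.15 tcp [ 0.5635 -0.1498  0.0568] w 0.0525 F [-0.8 -0.5 -1.7] j [-0.39  0.3   1.74 -0.01  1.13  0.75]
[[-0.908, -0.027, 0.418], [-0.418, 0.001, -0.908], [0.024, -1.0, -0.012]]
to [ 0.567 -0.157  0.024] off [-0.0009  0.0327  0.0084] norm 0.0338
```

View pics/w24.png

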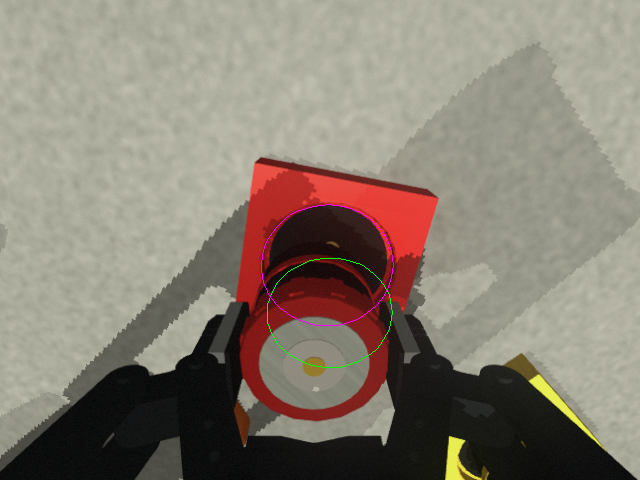

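Call:
{"fn": "move_arm", "kwargs": {"offset": [[-0.001,0.004,0.008],[0,0.009,0],[0,0.008,0],[0,0,0]], "turn": [0,0,0,0]}}

```text
time_s: 26.6
tcp_pos: [0.5703, -0.1574, 0.0383]
tool_rot: [0.145, -0.159, 0.692, -0.689]
force: [-0.1, -0.2, -0.4]
grip_width: 0.0528
```

```bash
python3 go.py .567 -.157 .024; python3 look.py w25 .5648 -.1569 .5648 -.1569
```

```text
t 26.6 tcp [ 0.5703 -0.1574  0.0383] w 0.0528 F [-0.1 -0.2 -0.4] j [-0.4   0.34  1.73 -0.01  1.09  0.75]
[[-0.908, -0.02, 0.419], [-0.419, -0.001, -0.908], [0.019, -1.0, -0.008]]
to [ 0.567 -0.157  0.024] off [ 0.0026  0.0144 -0.0017] norm 0.0147
```

View pics/w25.png

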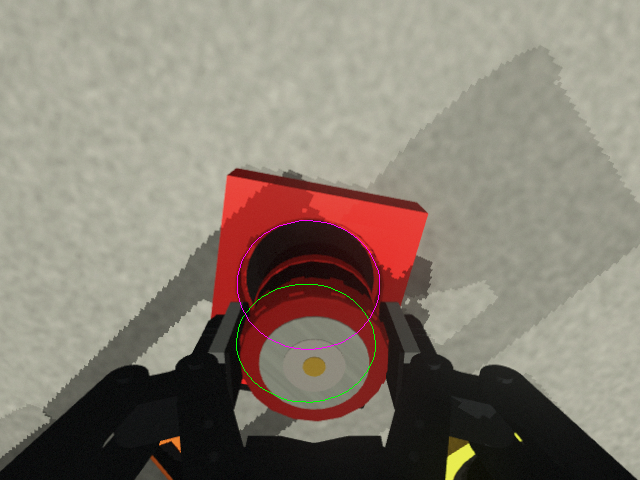

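Call:
{"fn": "move_arm", "kwargs": {"offset": [[0.0025,0.003,-0.002],[0,0.005,0],[0,0.003,0]], "turn": [0,0,0]}}

```text
time_s: 26.95
tcp_pos: [0.5677, -0.1571, 0.0281]
tool_rot: [0.145, -0.158, 0.691, -0.69]
force: [0.8, 0.6, -1.9]
grip_width: 0.0528
```

```bash
python3 go.py .567 -.157 .024; python3 look.py w26 .5648 -.1569 .5648 -.1569
```

```text
t 26.95 tcp [ 0.5677 -0.1571  0.0281] w 0.0528 F [ 0.8  0.6 -1.9] j [-0.4   0.35  1.74 -0.01  1.07  0.75]
[[-0.908, -0.018, 0.419], [-0.419, -0.002, -0.908], [0.018, -1.0, -0.006]]
to [ 0.567 -0.157  0.024] off [ 0.0005  0.0041 -0.0004] norm 0.0042
```

View pics/w26.png

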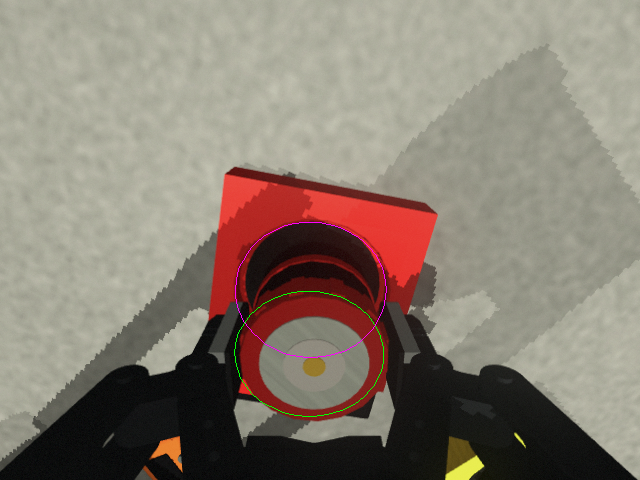

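Centred to ~2 mm. I lower to contact.

Call:
{"fn": "move_arm", "kwargs": {"offset": [[0,0.002,0]], "turn": [0]}}

```text
time_s: 27.1
tcp_pos: [0.5674, -0.157, 0.0256]
tool_rot: [0.145, -0.158, 0.691, -0.69]
force: [-0.4, -1.3, -0.4]
grip_width: 0.0522
```

Call:
{"fn": "move_arm", "kwargs": {"offset": [[0,0.0015,0]], "turn": [0]}}

```text
time_s: 27.2
tcp_pos: [0.5673, -0.1569, 0.0241]
tool_rot: [0.145, -0.158, 0.692, -0.69]
force: [-4.2, 3.9, 10.6]
grip_width: 0.0526
```

Call:
{"fn": "move_arm", "kwargs": {"offset": [[0,0.001,0]], "turn": [0]}}

```text
time_s: 27.3
tcp_pos: [0.5674, -0.1569, 0.0241]
tool_rot: [0.145, -0.159, 0.692, -0.69]
force: [-6.2, 2.4, 12.3]
grip_width: 0.0524
```

Call:
{"fn": "move_arm", "kwargs": {"offset": [[0,0.001,0]], "turn": [0]}}

```text
time_s: 27.4
tcp_pos: [0.5673, -0.1569, 0.0241]
tool_rot: [0.145, -0.159, 0.692, -0.69]
force: [-3.6, 1.9, 6.2]
grip_width: 0.0526
```

Contact at 0.0241, matching this grasp's seated height. I release, retreat and move the arm aside for a final check.

Call:
{"fn": "move_arm", "kwargs": {"offset": [[0,0,0],[0,0,0],[0,0,0],[0,0,0]], "turn": [0,0,0,0], "claw": 1}}

```text
time_s: 27.8
tcp_pos: [0.5686, -0.1574, 0.0252]
tool_rot: [0.145, -0.158, 0.691, -0.69]
force: [0.2, 0.3, 0.2]
grip_width: 0.0852
```

Call:
{"fn": "move_arm", "kwargs": {"offset": [[0,-0.01,0],[0,-0.03,0],[0,-0.03,0],[0,-0.04,0],[0,-0.04,0],[0,-0.03,0],[0,0,0]], "turn": [0,0,0,0,0,0,0]}}

```text
time_s: 28.5
tcp_pos: [0.5708, -0.1565, 0.2143]
tool_rot: [0.145, -0.158, 0.691, -0.69]
force: [0.8, -1.3, 0.5]
grip_width: 0.0854
```

```bash
python3 go.py .36 -.36 .21
```

```text
t 28.5 tcp [ 0.5708 -0.1565  0.2143] w 0.0854 F [ 0.8 -1.3  0.5] j [-0.4   0.16  1.6  -0.01  1.41  0.74]
[[-0.908, -0.019, 0.419], [-0.419, -0.002, -0.908], [0.018, -1.0, -0.007]]
to [ 0.36 -0.36  0.21] off [0.2766 0.0087 0.0965] norm 0.293
```

Call:
{"fn": "move_arm", "kwargs": {"offset": [[0.037,0,0.015],[0.037,0,0.015],[0.037,0,0.015],[0.037,0,0.015],[0.037,0,0.02],[0.037,0,0.03],[0.03,0,0.035],[0.02,0,0.04]], "turn": [0,0,0,0,0,0,0,0]}}

```text
time_s: 29.3
tcp_pos: [0.3972, -0.4414, 0.2195]
tool_rot: [0.15, -0.16, 0.691, -0.689]
force: [0.6, -0.7, 0.6]
grip_width: 0.0854
```

Call:
{"fn": "move_arm", "kwargs": {"offset": [[0,0,0.04],[0,0,0.03],[0,0,0],[0,0,0]], "turn": [0,0,0,0]}}

```text
time_s: 29.7
tcp_pos: [0.4233, -0.512, 0.2158]
tool_rot: [0.146, -0.159, 0.692, -0.689]
force: [0.7, 0.6, -0.2]
grip_width: 0.0857
```

Run:
```python
from plant import arm,cams
from h import *
print(arm.sense()["tcp_pos"])
d=cams.snapshot("top");np.savez("pics/top9.npz",**d);e=cams.snapshot("scene")
cv2.imwrite("pics/top9.png",d["frame"][:,:,::-1])
cv2.imwrite("pics/scene9.png",cv2.resize(e["frame"][150:400,120:480],(800,556),interpolation=cv2.INTER_CUBIC)[:,:,::-1])
a=dict(np.load("pics/top0.npz"))
for k,w in {'yel':(.494,-.331),'blu':(.615,.271),'red':(.565,-.157)}.items():
    h=.035;im=rect(d,*w,.072,h);q=cv2.cvtColor(im,cv2.COLOR_RGB2HSV)
    m=((q[...,1]<60)&(q[...,2]>130)).astype(np.uint8);m=cv2.morphologyEx(m,cv2.MORPH_OPEN,np.ones((5,5)))
    n,l,st,_=cv2.connectedComponentsWithStats(m);i=1+np.argmax(st[1:,4]);c=np.argwhere(l==i)[:,::-1].astype(np.float32)
    (x,y),r=cv2.minEnclosingCircle(c);print(k,round(w[0]+h-y*.0005,4),round(w[1]+h-x*.0005,4),'dia mm',r)
for n,p in {'tape':(472,192),'jar':(273,188),'det':(370,301)}.items():
    T=a["frame"][p[1]-18:p[1]+18,p[0]-18:p[0]+18];S=d["frame"][p[1]-24:p[1]+24,p[0]-24:p[0]+24]
    r=cv2.matchTemplate(S,T,cv2.TM_CCOEFF_NORMED);_,v,_,loc=cv2.minMaxLoc(r);print(n,v,np.array(loc)-6)
```

```text
[ 0.42330204 -0.51202446  0.21576996]
yel 0.4926 -0.333 dia mm 39.2711181640625
blu 0.6169 0.2698 dia mm 39.45806121826172
red 0.5655 -0.1586 dia mm 39.384246826171875
tape 0.9994003772735596 [0 0]
jar 0.9994291663169861 [0 0]
det 0.9898039102554321 [0 0]
```

View pics/top9.png

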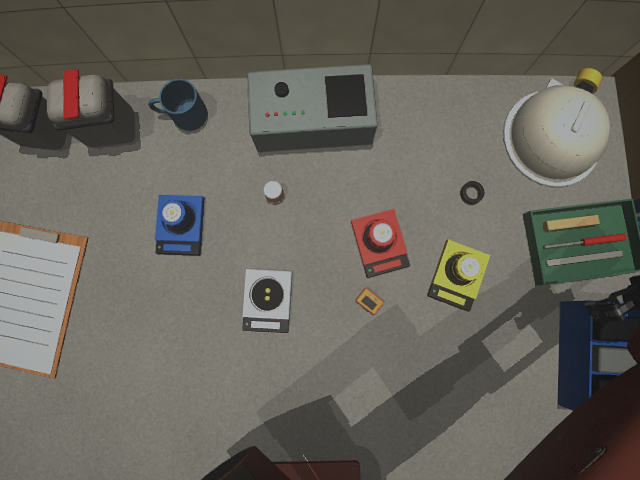

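View pics/scene9.png

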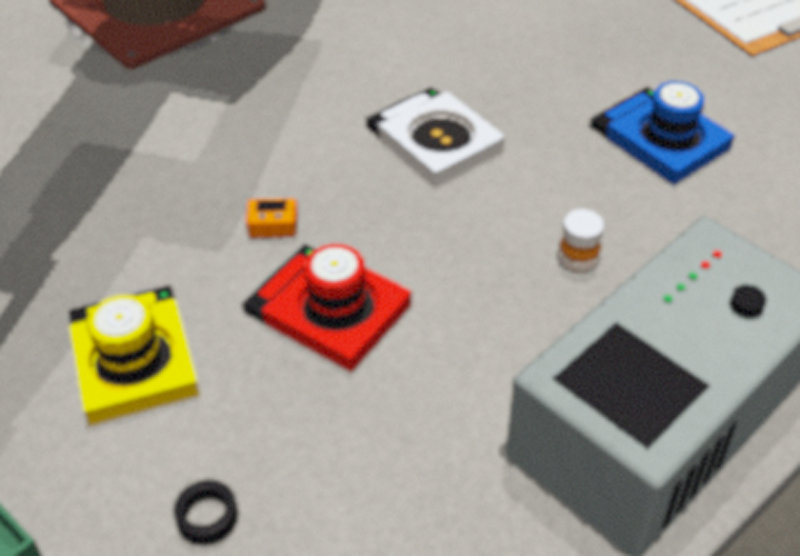

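Each lamp stands in the dock of its own colour: blue (174,215), red (381,235) and yellow (467,267) in the top view. The spare dock is empty and the three bystanders show a 0-pixel shift. I hand in.

```bash
python3 -c "
from plant import hand_in
print(hand_in())"
```

```text
the job is handed in; nothing more can be done
None
```

I swapped the three lamps round and handed the job in at about 30 s. I parked the red lamp in the spare dock, moved yellow to yellow and blue to blue, then moved red from the spare to red. Each lamp was lowered until the wrist felt the recess floor (about 10–25 N) before I let go.

**Final checks:** The top and scene pictures show each lamp upright in the dock of its own colour. Lens centres are within about 3 mm of the dock centres and at seated size. The spare dock is empty, the tape, jar and detector show no shift in the picture, and the arm is clear and touching nothing.

**What disagreed:**
- **Finger length:** The fingertips really stand about 36 mm farther back than the stated 19 mm ahead of the TCP.
- **First grasp:** Because of that, my first grasp closed above the red lamp and the fingertips rested on its lens, raising the arm about 5 mm. Wrist force readings stayed near zero and the lamp did not move. I measured the offset from the pictures and took it into account from then on.
- **Tool drift:** The tool tilted by up to about 1.6° and drifted a few millimetres between rows, so I corrected its position above each dock before lowering.

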